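# Hang a dipper from a snap hook on the kitchen spring scale

## Robot

A 7-joint arm with a two-finger parallel gripper is mounted at the origin on the work surface. World frame = base frame: x ahead of the robot, y to its left, z up, the work surface at z = 0. Lengths are in m, angles in rad, forces in N, time in s.
With the tool pointing down it reaches from about 0.4 to 0.85 m from the base axis. Payload 10.4 kg.
Tool frame: the origin (TCP) lies midway between the tips of the shut fingers; the grasp point (between the pads) lies 19 mm behind it; x points along the fingers, y is the direction in which the jaws open and shut, and the axes are right-handed (so a half turn about x gives the same grasp; the last joint's range is limited). The gripper opens to 87 mm and grips with 3 to 60 N. Pads are 19 mm wide; open, the fingers measure 117 mm over their backs; the gripper's body (75 mm by 190 mm) begins 51 mm behind the grasp point.
Start: joints at [-1.136, 0.332, -0.065, 1.46, 0.022, 1.35, -0.088], TCP at [0.276, 0.561, 0.223] pointing down, gripper open.
Joint ranges: [-2.6, 2.6], [-0.5, 2.12], [-1.47, 1.34], [0.16, 2.42], [-1.27, 4.41], [0.06, 2.06], [-2.6, 2.6]. Speed limits (rad/s): [2.22, 2.22, 2.79, 2.79, 3.14, 3.14, 3.14].

## Interface

Orientations are given as a unit quaternion [x, y, z, w].
In Python, from bench import * gives the robot as it stands.
- The arm moves only by the shell command python3 -m inch 'ROWS' [FORCE]. ROWS is JSON, a list that holds one entry, the list of rows, each a list of 7 numbers: the shift along the world's x, y, z each as a share of 120 mm, from -1 to 1, then the turn, a rotation vector about the world's x, y, z each as a share of 2 pi rad, from -1 to 1, then the closure, from 0 (fully open) to 1 (shut). A call has 1 to 10 rows; each row is the pose to reach, as a shift and turn from the pose commanded when the call began, turning the shorter way round; what a row does not reach only later rows make up. A row lasts 1/10 s, in which the tool goes at most 50 mm and 8.59 degrees, less where a joint would pass 70% of its speed; a pose out of reach is approached as far as the arm can. A call with a number of a shift or a turn outside -1 to 1 is refused whole. A call with a gripper value outside its range is refused whole. The fingers move at their own pace and stop on an object; FORCE is the grip in N (left out, the last holds). Time passes only in rows, so rows that repeat a pose let the fingers close. It gives the time, the measured TCP pose, the force and the opening at its end, in the units of the state.
- read_state(): the state, without advancing time (a new reading comes with each control period).
- camera(name): name is "side" or "top" or "wrist"; returns the picture (384x512x3 uint8, red, green, blue); there is no depth.
- get_calibration(name): a dict with "fx", "fy", "cx", "cy" (pixels), "xyz" and "attitude" of the camera in the world. Camera axes: x right, y up, looking along -z (the intrinsics and any distortion apply to the point x, -y, -z); pixel columns grow to the right and rows downward; lengths in m; the calibration is good to about 2 mm. The wrist camera is an equidistant fisheye: a pixel r from the principal point sees the ray r / f radians off the axis. A picture is of the moment at which its call begins: read the wrist's pose just before it. get_calibration takes no time and is no camera call; for the wrist camera it gives the pose at the moment of the call.
- close_job(): hands the job in, once; it reports no verdict.
The state is a dict: "time": time; "joint_positions": joint angles; "joint_vel": joint speeds; "joint_torque": joint torques, N m; "ee_pos": TCP position; "eef_rot": TCP orientation; "ft_force": force on the tool from outside, world axes, zero at the start; "torque": the same for the moment, N m; "width": finger opening in m.
Only numpy, scipy, OpenCV 4.12 (cv2) and the standard library are available. Lean on these libraries where they do the work, as an engineer would, in place of code of your own. Each camera call takes 0.05 s, during which the arm holds its last target.

## Task

Get the dipper weighed: take the snap hook off the low storage rack and hang it on the bar of the spring scale, between the two collars, and let go of it. Then hang the dipper from it by pressing the top bar of its loop down past the sprung latch into the hook's lower loop until the latch has snapped shut over it, and leave the chain hanging still and free. Press by feel: the scale takes 14 N (its bar sinks with the load) and must never be loaded beyond that, and leave the other things where they are.

Things in the scene. Friction and masses are not known exactly. Their poses are not given: they have to be found in the camera images.
- scale: Spring scale, fixed to the bench: grey base plate 200 x 140 x 12 mm under its steel post; post 45 x 50 mm at 55 mm along +x and 150 mm along +y of the origin, dial head 95 mm wide at 380 to 480 mm height. Origin on the bench below the middle of the weighing bar; z up, y along the bar, x level, roughly away from the robot (turned by up to 0.2 rad). Nothing stands on the bench right under the bar.
- scale_bar (a point): Middle of the scale's weighing bar, on its axis (its y), 345 mm above the bench when empty. Round steel bar, 12 mm diameter, held only at its +y end by the post; two collars of 26 mm diameter stand 49 mm either side of this point and the hook hangs between them. It sinks with the load.
- carrier (a joint): How far the weighing bar has been pulled down, m: 0 empty, sinking 2.5 mm per newton (400 N/m, lightly damped); 14 N is 0.035. Hard stop at 0.045.
- rack: Low storage rack, fixed to the bench: a 12 mm round bar 190 mm long along its y, 190 mm above the bench, on two posts at its ends. Origin on the bench under the middle of the bar; its x is horizontal and points away from the robot (roughly).
- hook: Snap hook, 140 g, steel strap 4 x 12 mm bent in its xz plane, 157 mm tall. Origin: axis of the 12 mm bar its upper crook hangs on; z up, y along the bar. The crook rises on the -x side of the bar, peaks at z=15 mm and ends in a tip at x=15, z=-10: open downwards, x=-9 to 10. The grip block is right below: lift 18 to 30 mm to take the crook off or over a bar. Underside z=-142.
- hook_grip (a point): Centre of the hook's black grip block (34 mm along x, 16 mm along y, 34 mm along z), 8 mm to -x and 55 mm below the hook's origin: pinch it across y, from above and from the -x side at a slant (about 20 degrees) so that the hand clears the bar.
- hook_cradle (a point): Centre where a 6 mm bar lies at the bottom of the hook's lower loop: 135 mm below the hook's origin, x=0. The strap runs down the +x side (inner face x=9), under, and up the -x side (inner face x=-9); inner bottom 3 mm below this point. The loop opens up and to -x.
- hook_tip (a point): Top of the front (-x) wall of the hook's lower loop, flared to -x (16 mm to -x, 101 mm below the hook's origin). Free height between it and the grip block above: 29 mm. A loop bar comes in over this tip from the -x side, then goes down into the 18 mm wide mouth (x=-9 to +9 mm) onto the latch; the hook's underside is 41 mm below this tip.
- latch (a joint): Angle of the hook's sprung latch, rad: 0 shut (level across the mouth of the lower loop, 21 mm above hook_cradle), growing to 1.25 as it is pushed down into the loop; springs back, cannot open upwards. A bar pressed down on it needs about 5 to 9 N and must go some 15 mm down relative to the hook before the latch slips off over it.
- dipper: Small steel dipper, about 220 g (varies): open cup of 62 mm diameter and 35 mm height standing on the bench, a wire bail over it, an offset black grip, and on top a closed upright rectangular loop of 6 mm round bar. 159 mm tall. Origin: centre of the cup's underside; z up. The loop lies in the yz plane at x=0; inside it is 26 mm wide (y) and 60 mm high, from z=93 to z=153 mm.
- dipper_grip (a point): Centre of the dipper's black grip (14 mm along x, 20 mm along y, 46 mm along z), 48 mm to the -x side of the loop's plane, 67 mm above the cup's underside, free all round but for two flat links at its top and bottom: pinch it across y, slanting by about 20 degrees from the -x side.
- dipper_bar (a point): Middle of the horizontal top bar of the dipper's loop (6 mm round bar along y), 156 mm above the cup's underside.
- s_hook: Plain S-hook without latch or grip, 104 mm tall, 8 mm wide, hanging on the same storage rack; bystander. Origin on the axis of the rack bar.
- beaker: Plain steel cup, 72 mm across, 90 mm tall, bystander. Origin at its underside.
- bowl: Steel bowl, 120 mm across, 50 mm tall, bystander. Origin at its underside.
- onion: Onion, 74 mm across, on the chopping board; bystander. Origin at its underside.
- oil: Green glass bottle, 64 mm across, 200 mm tall, bystander. Origin at its underside.
Not all that is in view belongs to the job. Leave any blue look-alike of the dipper alone.

How it is judged:
By the outcome, as a careful person would: the job done as asked, in the order asked, and still so for the second after the job is handed in, with the robot touching nothing.
It also fails if it takes over 72 s, if anything falls off the work surface, if the arm or the gripper's body presses on something with over 40 N, if the wrist force passes 120 N, or if a joint passes its speed limit or range.

## Working session

There is one attempt and no reset: what is moved stays moved. The work goes in short steps, Python scripts to look and compute and a shell command to move; the robot and the scene stay as the last step left them, time stands still between calls to the robot, and variables do not carry over. Pictures are saved under pics/ and viewed, and the job is handed in when it is done.

```bash
ls; mkdir -p pics
python3 - <<'E'
from bench import *
import cv2
for n in ["side","top","wrist"]:
    print(n,get_calibration(n)); cv2.imwrite(f"pics/{n}0.png",cv2.resize(camera(n)[:,:,::-1],(800,600),interpolation=cv2.INTER_CUBIC))
print(read_state())
E
```

```text
pics
side {'fx': 409.2603214514758, 'fy': 409.2603214514758, 'cx': 253.15320810357926, 'cy': 194.61629087154358, 'xyz': array([ 0.44892206, -0.89475986,  0.82130812]), 'attitude': array([ 0.47426409, -0.0275677 , -0.07299122,  0.8769184 ])}
top {'fx': 354.1076698281547, 'fy': 354.1076698281547, 'cx': 257.4542520074924, 'cy': 193.04777161085235, 'xyz': array([0.39974912, 0.02175948, 1.23914107]), 'attitude': array([ 0.057714  , -0.0638806 , -0.70269723,  0.70626126])}
wrist {'fx': 297.3186396354542, 'fy': 297.3186396354542, 'cx': 255.46037311387093, 'cy': 194.6684226803102, 'xyz': array([0.20775469, 0.59545458, 0.38418771]), 'attitude': array([-0.12171947, -0.07408377,  0.52329405,  0.84015433])}
{'time': 0.15, 'joint_positions': array([-1.13562474,  0.33274565, -0.06467546,  1.46071173,  0.02160932,
        1.34989046, -0.08852479]), 'joint_vel': array([ 0.00202963, -0.00069803, -0.00017921, -0.00286228, -0.00081268,
       -0.00038637,  0.00023891]), 'joint_torque': array([ 1.14074199e-03, -6.23631835e+01,  2.49050983e-02, -3.90142787e+01,
       -6.13361481e-02,  3.72572732e-02,  5.59507453e-05]), 'ee_pos': array([0.27611299, 0.56039607, 0.22194232]), 'eef_rot': array([ 0.16007829,  0.68872687, -0.16081666,  0.68859875]), 'ft_force': array([ 0.91683525,  0.55520256, -0.44792909]), 'torque': array([-0.01007419,  0.00300533, -0.00092137]), 'width': 0.0868853694869424}
```

View pics/side0.png

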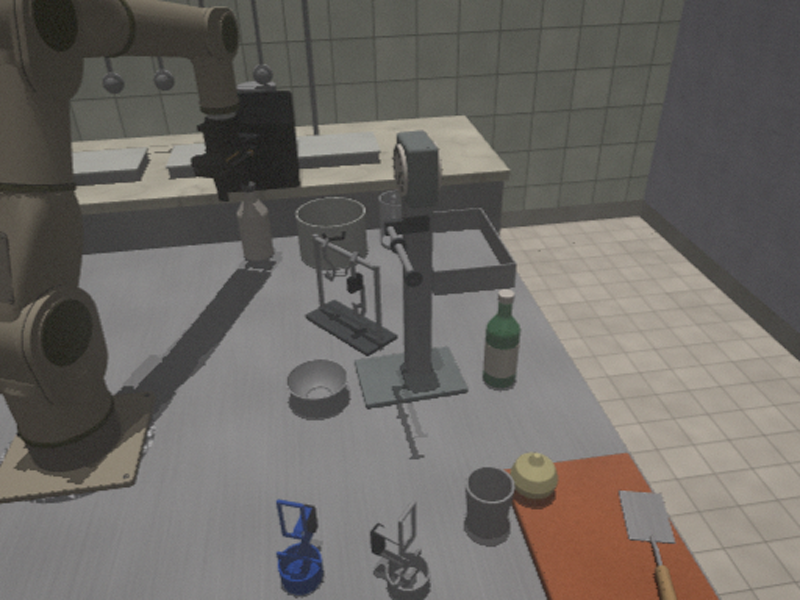

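View pics/top0.png

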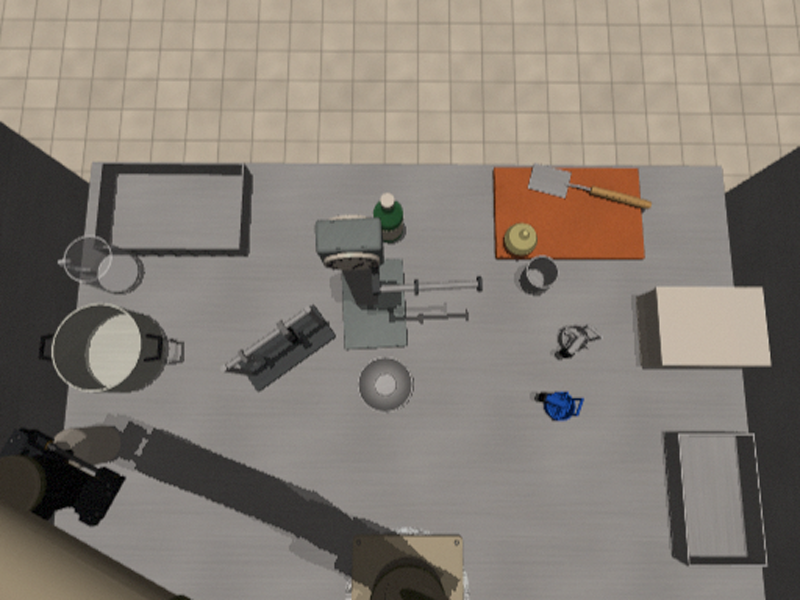

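View pics/wrist0.png

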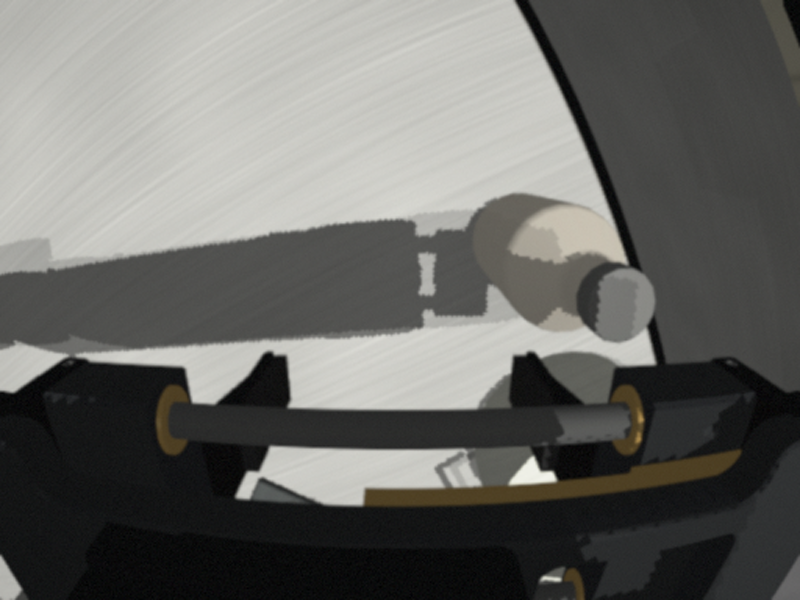

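The side view (800x600 px) shows the rack with the hook at about (345,280), the scale post at (415,290), its bar from (390,235) to (410,280), the dipper at (405,550) and the blue decoy at (300,550). In the top view the rack is at (280,345), the bar runs (380,288)→(480,284) and the dipper is at (577,340). Next I'll zoom in.

```bash
cat > h.py <<'E'
import numpy as np, cv2
from scipy.spatial.transform import Rotation as R
from scipy.optimize import least_squares
from bench import *
def proj(P,c):
    P=np.atleast_2d(P); r=R.from_quat(c['attitude']); p=r.inv().apply(P-c['xyz'])
    X,Y,Z=p[:,0],-p[:,1],-p[:,2]
    return np.stack([c['cx']+c['fx']*X/Z,c['cy']+c['fy']*Y/Z],1)
def projf(P,c):
    P=np.atleast_2d(P); r=R.from_quat(c['attitude']); p=r.inv().apply(P-c['xyz'])
    X,Y,Z=p[:,0],-p[:,1],-p[:,2]; rr=np.hypot(X,Y); th=np.arctan2(rr,Z); s=th/np.maximum(rr,1e-9)
    return np.stack([c['cx']+c['fx']*X*s,c['cy']+c['fy']*Y*s],1)
def ray(px,c):
    u,v=px; d=np.array([(u-c['cx'])/c['fx'],-(v-c['cy'])/c['fy'],-1.]); return R.from_quat(c['attitude']).apply(d)
def atz(px,c,z):
    d=ray(px,c); return c['xyz']+d*(z-c['xyz'][2])/d[2]
def tri(px1,c1,px2,c2):
    a,b=ray(px1,c1),ray(px2,c2); A=np.stack([a,-b],1); s=np.linalg.lstsq(A,c2['xyz']-c1['xyz'],rcond=None)[0]
    p=c1['xyz']+a*s[0]; q=c2['xyz']+b*s[1]; return (p+q)/2,np.linalg.norm(p-q)
def crop(im,u0,v0,w,h,k,fn):
    o=cv2.resize(np.ascontiguousarray(im[v0:v0+h,u0:u0+w,::-1]),None,fx=k,fy=k,interpolation=cv2.INTER_CUBIC)
    for i in range(0,w,10): cv2.putText(o,str(u0+i),(i*k,8),0,.3,(0,0,255)); cv2.line(o,(i*k,10),(i*k,14),(0,0,255),1)
    for i in range(0,h,10): cv2.putText(o,str(v0+i),(0,i*k+4),0,.3,(0,0,255)); 
    cv2.imwrite(fn,o)
E
python3 - <<'E'
from h import *
s=camera("side");t=camera("top");np.save("s0.npy",s);np.save("t0.npy",t)
crop(s,190,145,75,85,7,"pics/rack_s.png")
crop(t,135,185,90,70,8,"pics/rack_t.png")
crop(s,220,310,70,74,8,"pics/dip_s.png")
crop(t,330,190,70,60,8,"pics/dip_t.png")
crop(s,225,80,80,190,3,"pics/sc_s.png")
crop(t,195,130,130,100,6,"pics/sc_t.png")
E
```

```text
(no output)
```

View pics/rack_s.png

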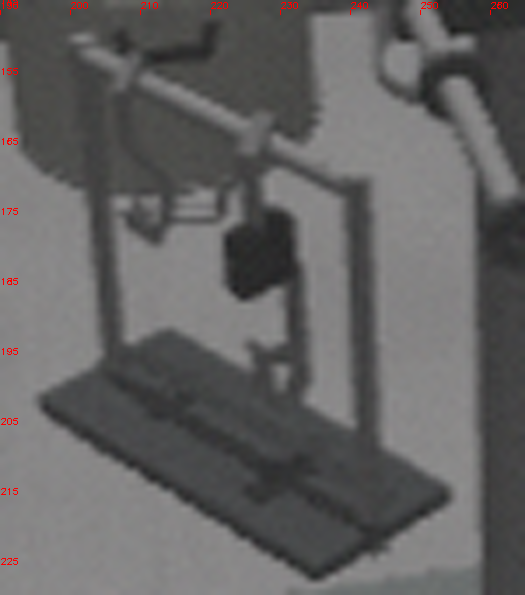

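View pics/rack_t.png

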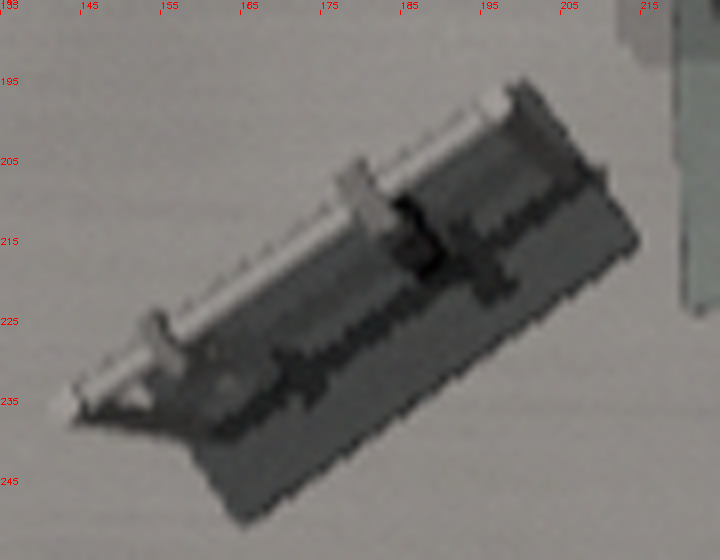

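View pics/dip_s.png

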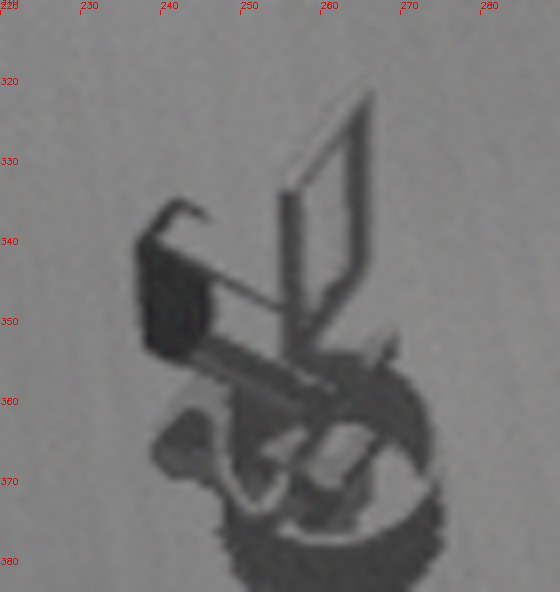

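View pics/dip_t.png

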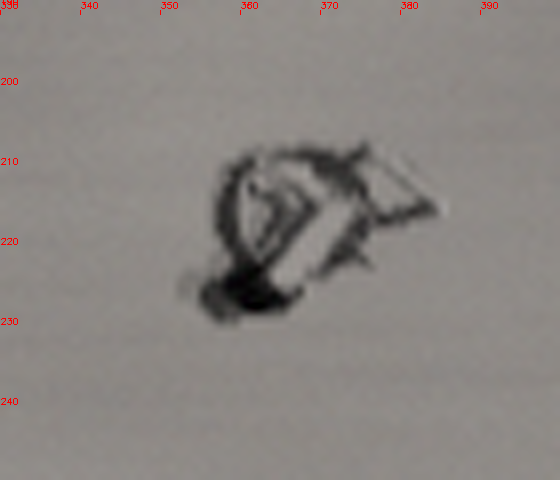

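View pics/sc_s.png

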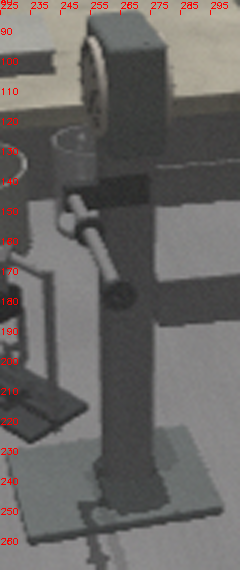

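View pics/sc_t.png

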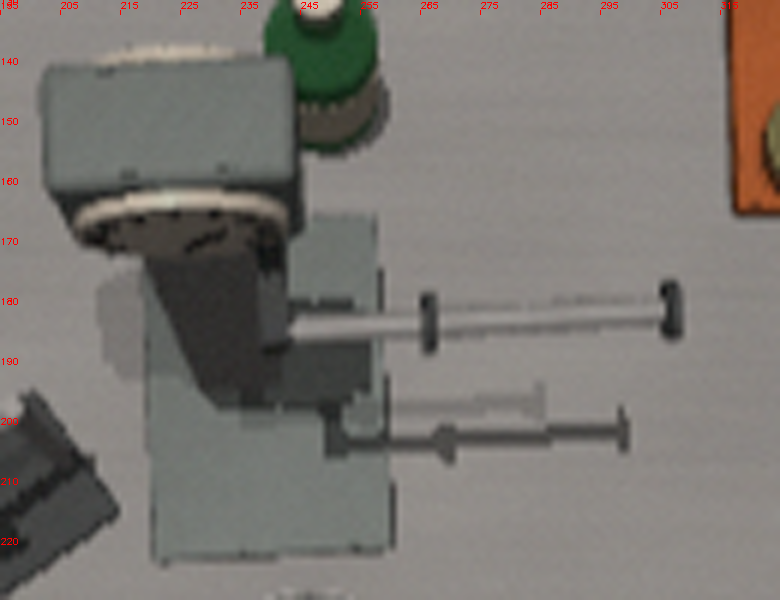

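Run:
```python
from h import *
S=get_calibration("side");T=get_calibration("top")
f=lambda u,v,u0,v0,k:(u0+u/k-.5+.5/k,v0+v/k-.5+.5/k)
rs=lambda u,v:f(u,v,190,145,7); rt=lambda u,v:f(u,v,135,185,8)
ds=lambda u,v:f(u,v,220,310,8); dt=lambda u,v:f(u,v,330,190,8)
ss=lambda u,v:f(u,v,225,80,3); st=lambda u,v:f(u,v,195,130,6)
for n,a,b in [("rackL",rs(83,45),rt(72,402)),("rackR",rs(355,185),rt(505,100)),("crook",rs(257,130),rt(362,195)),("s-crook",rs(128,68),rt(160,338)),
 ("grip",rs(261,253),rt(418,240)),
 ("dipTopR",ds(368,97),dt(370,150)),("dipTopL",ds(290,190),dt(432,208)),("dipgrip",ds(178,300),dt(255,295)),
 ("collA",ss(90,231),st(429,323)),("collB",ss(119,295),st(671,310))]:
    print(n,*[np.round(x,4) for x in tri(a,S,b,T)])
for n,a in [("A",rt(72,402)),("B",rt(505,100)),("cr",rt(362,195))]: print(n,atz(a,T,.19 if n!='cr' else .205))
for n,a in [("A",rs(83,45)),("B",rs(355,185)),("cr",rs(257,130))]: print(n,atz(a,S,.19 if n!='cr' else .205))
for n,a in [("cA",st(429,323)),("cB",st(671,310))]: print(n,atz(a,T,.345))
for n,a in [("cA",ss(90,231)),("cB",ss(119,295))]: print(n,atz(a,S,.345))
for p in [(155,560),(392,548),(376,213)]: print("plate",atz(st(*p),T,.012))
for n,a in [("1",ds(368,97)),("2",ds(290,190))]: print(n,atz(a,S,.156))
for n,a in [("1",dt(370,150)),("2",dt(432,208))]: print(n,atz(a,T,.156))
```

```text
rackL [0.4546 0.3455 0.195 ] 0.0016
rackR [0.5668 0.1915 0.1931] 0.0033
crook [0.5296 0.2424 0.197 ] 0.0047
s-crook [0.4762 0.314  0.197 ] 0.0052
grip [0.5233 0.2326 0.1378] 0.0028
dipTopR [ 0.5436 -0.3541  0.1542] 0.0019
dipTopL [ 0.5206 -0.3774  0.1527] 0.0005
dipgrip [ 0.4946 -0.3355  0.0596] 0.0014
collA [ 0.5808 -0.0079  0.3449] 0.0004
collB [ 0.5868 -0.1121  0.3443] 0.0005
A [0.45569787 0.347098   0.19      ]
B [0.56895679 0.19202755 0.19      ]
cr [0.53093002 0.24081445 0.205     ]
A [0.45388619 0.35529861 0.19      ]
B [0.56565291 0.19637317 0.19      ]
cr [0.52620966 0.22735893 0.205     ]
cA [ 0.58056985 -0.0078527   0.345     ]
cB [ 0.58691046 -0.11199097  0.345     ]
cA [ 0.58102034 -0.00804172  0.345     ]
cB [ 0.58638421 -0.11322822  0.345     ]
plate [0.50742398 0.13930896 0.012     ]
plate [0.51506152 0.00251191 0.012     ]
plate [0.71440334 0.0126378  0.012     ]
1 [ 0.54426935 -0.35547147  0.156     ]
2 [ 0.52047378 -0.3798542   0.156     ]
1 [ 0.54238029 -0.35340078  0.156     ]
2 [ 0.52000104 -0.37615572  0.156     ]
```

```bash
cat >> h.py <<'E'
def tgt(yaw,slant,flip=False):
    """tool rotation: fingers along (sin s * ex - cos s * z), jaws along ey"""
    ex=np.array([np.cos(yaw),np.sin(yaw),0]); ey=np.array([-np.sin(yaw),np.cos(yaw),0])
    x=np.sin(slant)*ex-np.cos(slant)*np.array([0,0,1.]); y=-ey if flip else ey
    return R.from_matrix(np.stack([x,y,np.cross(x,y)],1))
def plan(g,Rt):
    """g = wanted grasp point; prints shift (share of 120mm) and turn (share of 2pi) from the present pose"""
    st=read_state(); p=g+0.019*Rt.as_matrix()[:,0]
    dR=(Rt*R.from_quat(st['eef_rot']).inv()).as_rotvec()
    print("tcp goal",np.round(p,4),"shift/.12",np.round((p-st['ee_pos'])/.12,3),"turn/2pi",np.round(dR/2/np.pi,4),"deg",np.round(np.degrees(np.linalg.norm(dR)),1))
def stt():
    st=read_state(); m=R.from_quat(st['eef_rot']).as_matrix()
    print("t",round(st['time'],2),"tcp",np.round(st['ee_pos'],4),"g",np.round(st['ee_pos']-.019*m[:,0],4),"F",np.round(st['ft_force'],2),"w",round(st['width'],4),"\nx",np.round(m[:,0],3),"y",np.round(m[:,1],3),"q",np.round(st['joint_positions'],2))
E
python3 - <<'E'
from h import *
stt(); st=read_state(); c=get_calibration("wrist"); m=R.from_quat(st['eef_rot'])
print("cam in tool",m.inv().apply(c['xyz']-st['ee_pos']), "view", m.inv().apply(R.from_quat(c['attitude']).apply([0,0,-1])))
yaw=np.radians(36.1); ex=np.array([np.cos(yaw),np.sin(yaw),0])
O=np.array([.5305,.243,.19])
for sl in (20,45):
  for fl in (0,1):
    Rt=tgt(yaw,np.radians(sl),fl); a=-Rt.as_matrix()[:,0]
    g=O-.008*ex-[0,0,.055]+.006*a
    print(sl,fl); plan(g,Rt); plan(g+.09*a,Rt)
E
```

```text
t 0.25 tcp [0.2761 0.5605 0.2222] g [0.2762 0.5605 0.2412] F [ 0.02 -0.79  0.22] w 0.0871 
x [-0. -0. -1.] y [ 0.442  0.897 -0.001] q [-1.14  0.33 -0.06  1.46  0.02  1.35 -0.09]
cam in tool [-0.16232653  0.00109702 -0.07679059] view [ 0.95940903 -0.00144885  0.28201457]
20 0
tcp goal [0.5276 0.2409 0.1228] shift/.12 [ 2.096 -2.663 -0.829] turn/2pi [ 0.0051 -0.0581  0.1713] deg 65.2
tcp goal [0.5028 0.2228 0.2074] shift/.12 [ 1.888 -2.815 -0.124] turn/2pi [ 0.0051 -0.0581  0.1713] deg 65.2
20 1
tcp goal [0.5276 0.2409 0.1228] shift/.12 [ 2.096 -2.663 -0.829] turn/2pi [ 0.0663  0.0056 -0.323 ] deg 118.7
tcp goal [0.5028 0.2228 0.2074] shift/.12 [ 1.888 -2.815 -0.124] turn/2pi [ 0.0663  0.0056 -0.323 ] deg 118.7
45 0
tcp goal [0.5315 0.2437 0.1258] shift/.12 [ 2.128 -2.64  -0.803] turn/2pi [ 0.0114 -0.1306  0.1638] deg 75.5
tcp goal [0.48   0.2062 0.1894] shift/.12 [ 1.699 -2.953 -0.273] turn/2pi [ 0.0114 -0.1306  0.1638] deg 75.5
45 1
tcp goal [0.5315 0.2437 0.1258] shift/.12 [ 2.128 -2.64  -0.803] turn/2pi [ 0.1482  0.0127 -0.3073] deg 122.9
tcp goal [0.48   0.2062 0.1894] shift/.12 [ 1.699 -2.953 -0.273] turn/2pi [ 0.1482  0.0127 -0.3073] deg 122.9
```

```bash
python3 -m inch '[[[0.3,-0.3,0.2,0.0011,-0.013,0.016,0.45],[0.6,-0.6,0.4,0.0023,-0.026,0.033,0.45],[0.8,-0.8,0.6,0.0034,-0.039,0.049,0.45],[0.9,-0.9,0.7,0.0046,-0.052,0.066,0.45],[1,-1,0.7,0.0057,-0.065,0.082,0.45],[1,-1,0.7,0.0068,-0.078,0.098,0.45],[1,-1,0.7,0.008,-0.091,0.115,0.45],[1,-1,0.7,0.0091,-0.105,0.131,0.45],[1,-1,0.7,0.0103,-0.118,0.148,0.45],[1,-1,0.7,0.0114,-0.1306,0.1638,0.45]]]'; python3 -c "
from h import *
stt()"
```

```text
time: 1.25
ee_pos: [0.3956, 0.4407, 0.3067]
eef_rot: [-0.12, 0.362, 0.289, 0.878]
ft_force: [1.3, -0.5, 1.4]
width: 0.0477
t 1.25 tcp [0.3956 0.4407 0.3067] g [0.3848 0.4328 0.3201] F [ 1.25 -0.46  1.36] w 0.0477 
x [ 0.571  0.42  -0.705] y [-0.594  0.805 -0.001] q [-1.05 -0.27 -0.05  2.12  0.55  0.63  0.76]
```

```bash
python3 -m inch '[[[0.2,-0.4,0,0,0,0,0.45],[0.3,-0.7,-0.1,0,0,0,0.45],[0.4,-0.95,-0.2,0,0,0,0.45],[0.45,-1,-0.3,0,0,0,0.45],[0.45,-1,-0.3,0,0,0,0.45]]]';python3 -m inch '[[[0.1,-0.3,-0.1,0,0,0,0.45],[0.1,-0.6,-0.1,0,0,0,0.45],[0.2,-0.85,-0.2,0,0,0,0.45],[0.2,-0.9,-0.3,0,0,0,0.45],[0.2,-0.9,-0.3,0,0,0,0.45],[0.2,-0.9,-0.3,0,0,0,0.45]]]'; python3 -c "
from h import *
stt()
Rt=tgt(np.radians(36.1),np.radians(45)); a=-Rt.as_matrix()[:,0];ex=np.array([np.cos(.63),np.sin(.63),0])
plan(np.array([.5305,.243,.19])-.008*ex-[0,0,.055]+.006*a,Rt)
w=camera('wrist');cv2.imwrite('pics/w1.png',cv2.resize(w[:,:,::-1],(800,600)))
s=camera('side');crop(s,160,100,120,130,5,'pics/s1.png')"
```

```text
time: 1.75
ee_pos: [0.4504, 0.3189, 0.269]
eef_rot: [-0.118, 0.365, 0.285, 0.878]
ft_force: [-0.4, -0.2, 0.6]
width: 0.0479
time: 2.35
ee_pos: [0.4739, 0.2139, 0.2352]
eef_rot: [-0.119, 0.364, 0.287, 0.878]
ft_force: [-0.1, 0.2, 0.1]
width: 0.0478
t 2.35 tcp [0.4739 0.2139 0.2352] g [0.4631 0.206  0.2486] F [-0.07  0.17  0.14] w 0.0478 
x [ 0.571  0.418 -0.707] y [-0.591  0.807  0.   ] q [-0.9  -0.49  0.39  2.38  0.17  0.44  1.6 ]
tcp goal [0.5315 0.2437 0.1258] shift/.12 [ 0.479  0.248 -0.911] turn/2pi [-0.0001 -0.     -0.0003] deg 0.1
```

View pics/w1.png

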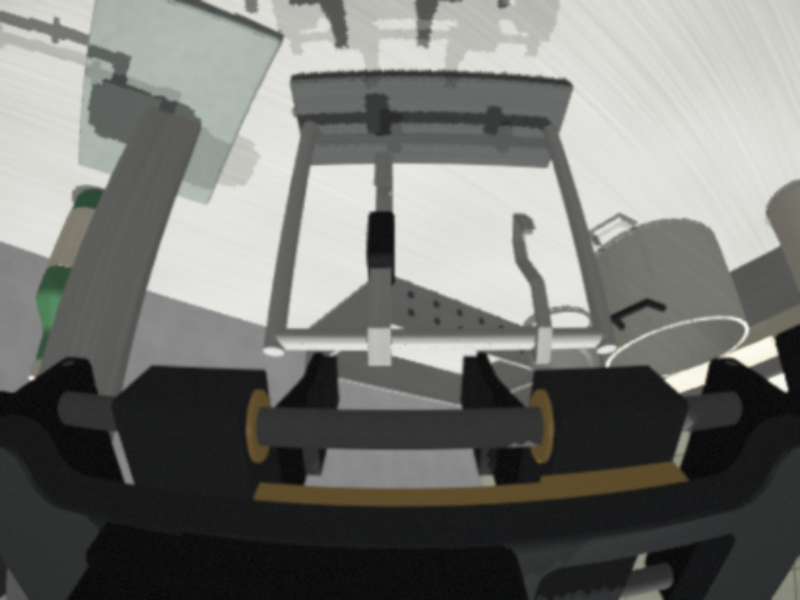

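View pics/s1.png

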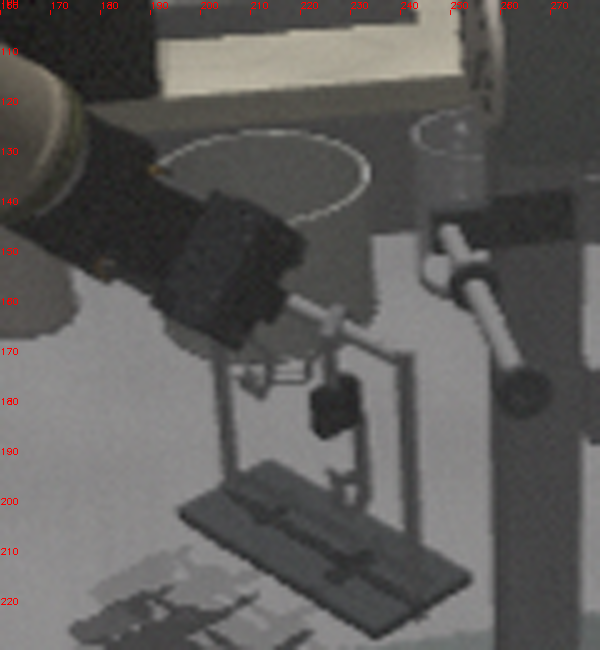

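The wrist view shows the hook straight ahead between the open fingers, with its grip at (380,240), the rack bar at row 340 and the S-hook at (535,280), well off to the side. I'll check my estimate against this view.

```bash
python3 -m inch '[[[0.05,0,-0.2,0,0,0,0.45],[0.1,0,-0.4,0,0,0,0.45],[0.15,0,-0.5,0,0,0,0.45],[0.15,0,-0.5,0,0,0,0.45]]]'; python3 -c "
from h import *
stt()
Rt=tgt(np.radians(36.1),np.radians(45)); a=-Rt.as_matrix()[:,0];ex=np.array([np.cos(.63),np.sin(.63),0]);ey=np.array([-np.sin(.63),np.cos(.63),0]);z=np.array([0,0,1.])
O=np.array([.5305,.243,.19])
plan(O-.008*ex-[0,0,.055]+.006*a,Rt)
c=get_calibration('wrist');w=camera('wrist').copy()
for X,Y,Z,col in [(0,0,0,(255,0,0)),(0,.006,.015,(255,0,0)),(0,-.006,.015,(255,0,0))]+[(-.008+i*.017,j*.008,-.055+k*.017,(0,255,0)) for i in(-1,1) for j in (-1,1) for k in (-1,1)]+[(-.016,0,-.101,(255,255,0))]:
    p=projf(O+X*ex+Y*ey+Z*z,c)[0]; w[int(round(p[1])),int(round(p[0]))]=col
crop(w,170,90,150,150,5,'pics/w2.png')"
```

```text
time: 2.85
ee_pos: [0.4926, 0.2147, 0.1745]
eef_rot: [-0.119, 0.364, 0.288, 0.878]
ft_force: [0.0, 1.3, 0.5]
width: 0.0478
t 2.85 tcp [0.4926 0.2147 0.1745] g [0.4818 0.2068 0.1879] F [0.04 1.28 0.52] w 0.0478 
x [ 0.569  0.419 -0.708] y [-0.592  0.806  0.001] q [-0.59 -0.28  0.19  2.41 -0.49  0.26  2.24]
tcp goal [0.5315 0.2437 0.1258] shift/.12 [ 0.323  0.242 -0.406] turn/2pi [-0.     -0.0002 -0.0005] deg 0.2
```

View pics/w2.png

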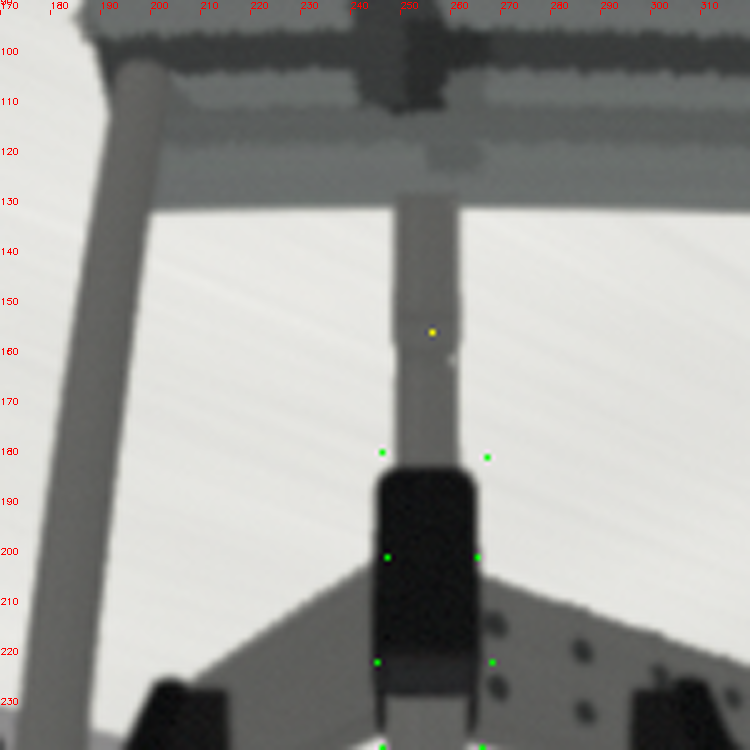

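The projected estimate lies within about 1 px of the grip block, so I'll go in and grip.

```bash
python3 -m inch '[[[0.08,0.06,-0.1,0,0,0,0.45],[0.16,0.12,-0.2,0,0,0,0.45],[0.25,0.18,-0.3,0,0,0,0.45],[0.33,0.24,-0.41,0,0,0,0.45],[0.33,0.24,-0.41,0,0,0,0.45],[0.33,0.24,-0.41,0,0,0,0.45]]]'; python3 -c "
from h import *
stt()
w=camera('wrist');cv2.imwrite('pics/w3.png',cv2.resize(w[:,:,::-1],(800,600)))
s=camera('side');crop(s,160,100,120,130,5,'pics/s3.png')"
```

```text
time: 3.5
ee_pos: [0.5321, 0.2442, 0.1261]
eef_rot: [-0.119, 0.364, 0.288, 0.878]
ft_force: [-0.7, 0.1, 0.5]
width: 0.0478
t 3.5 tcp [0.5321 0.2442 0.1261] g [0.5213 0.2362 0.1396] F [-0.69  0.07  0.52] w 0.0478 
x [ 0.569  0.419 -0.707] y [-0.593  0.805  0.001] q [-1.27 -0.13  0.85  2.39 -0.8   0.11  2.58]
```

View pics/w3.png

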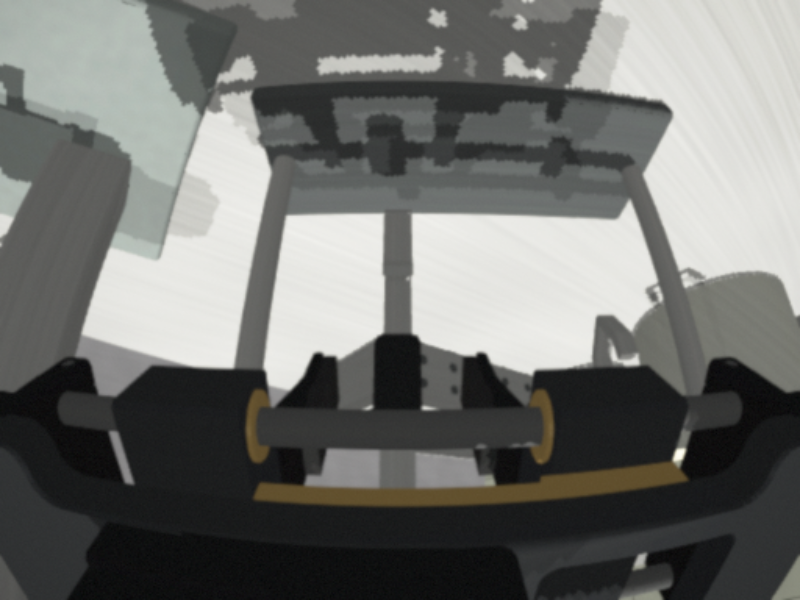

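View pics/s3.png

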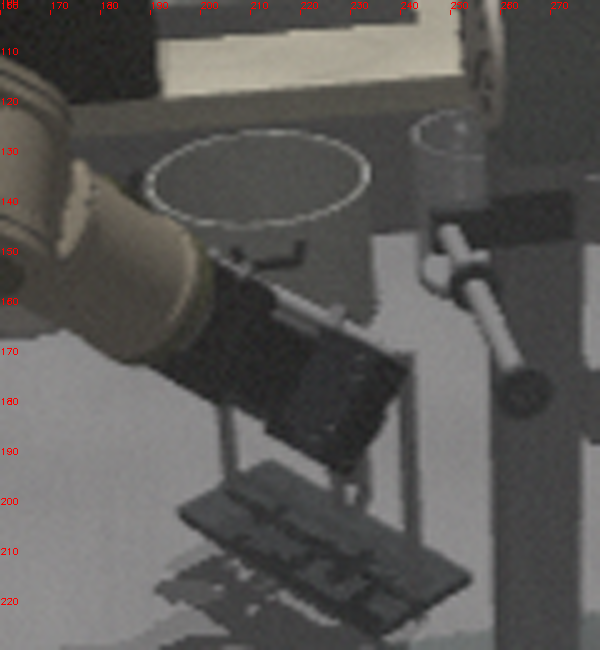

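The block is centred between the fingers and there is no contact force. Closing.

```bash
python3 -m inch '[[[0,0,0,0,0,0,1],[0,0,0,0,0,0,1],[0,0,0,0,0,0,1],[0,0,0,0,0,0,1],[0,0,0,0,0,0,1]]]' 40; python3 -m inch '[[[0,0,0,0,0,0,1],[0,0,0.07,0,0,0,1],[0,0,0.14,0,0,0,1],[0,0,0.2,0,0,0,1],[0,0,0.2,0,0,0,1]]]' 40; python3 -c "
from h import *
stt()
s=camera('side');crop(s,160,100,120,130,5,'pics/s4.png')"
```

```text
time: 4.1
ee_pos: [0.5326, 0.2413, 0.1259]
eef_rot: [-0.118, 0.364, 0.286, 0.878]
ft_force: [-1.5, 0.1, -0.5]
width: 0.0155
time: 4.6
ee_pos: [0.5329, 0.2413, 0.1504]
eef_rot: [-0.118, 0.364, 0.286, 0.878]
ft_force: [0.1, -0.1, -0.9]
width: 0.0157
t 4.6 tcp [0.5329 0.2413 0.1504] g [0.522  0.2334 0.1638] F [ 0.1  -0.13 -0.88] w 0.0157 
x [ 0.571  0.417 -0.707] y [-0.589  0.808  0.   ] q [-0.95 -0.14  0.52  2.36 -0.58  0.16  2.33]
```

View pics/s4.png

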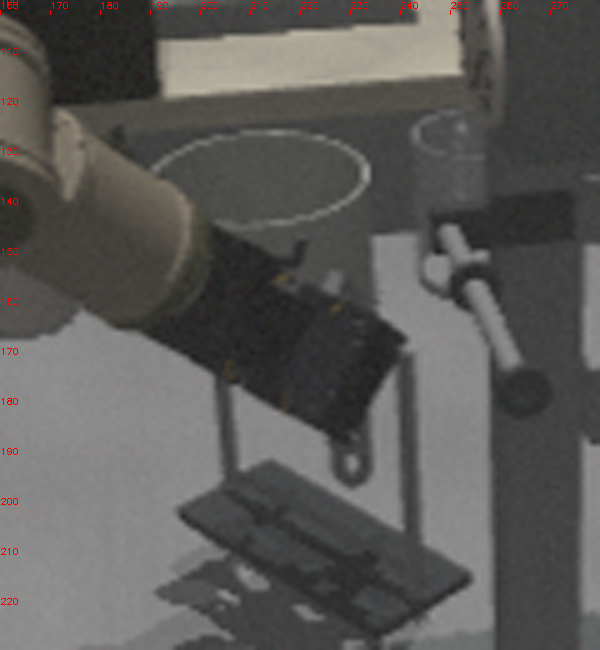

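```bash
python3 -m inch '[[[-0.06,-0.045,0.01,0,0,0,1],[-0.12,-0.09,0.01,0,0,0,1],[-0.18,-0.13,0.01,0,0,0,1],[-0.24,-0.17,0.01,0,0,0,1],[-0.3,-0.22,0.01,0,0,0,1],[-0.3,-0.22,0.01,0,0,0,1]]]'; python3 -c "
from h import *
stt()
s=camera('side');crop(s,160,100,120,130,5,'pics/s5.png')"
```

```text
time: 5.25
ee_pos: [0.4978, 0.2166, 0.152]
eef_rot: [-0.119, 0.365, 0.287, 0.878]
ft_force: [-0.6, 0.0, -0.9]
width: 0.0155
t 5.25 tcp [0.4978 0.2166 0.152 ] g [0.487  0.2087 0.1655] F [-0.59  0.02 -0.86] w 0.0155 
x [ 0.568  0.416 -0.71 ] y [-0.59   0.807  0.001] q [-0.38 -0.2  -0.    2.42 -0.86  0.23  2.59]
```

View pics/s5.png

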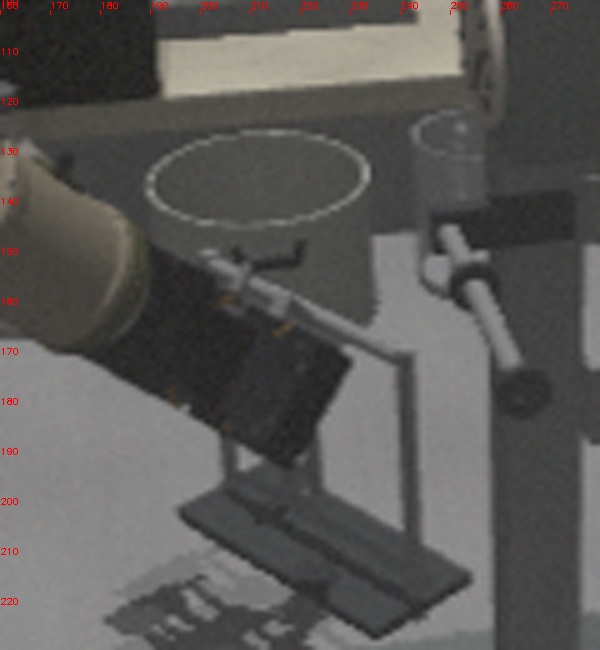

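```bash
python3 -m inch '[[[0,0,0.2,0,0,0,1],[0,0,0.45,0,0,0,1],[0,0,0.75,0,0,0,1],[0,0,1,0,0,0,1],[0,-0.3,1,0,0,-0.015,1],[0,-0.6,1,0,0,-0.03,1],[0,-0.9,1,0,0,-0.046,1],[0,-1,1,0,0,-0.06,1],[0,-1,1,0,0,-0.07,1],[0,-1,1,0,0,-0.07,1]]]'; python3 -c "
from h import *
stt()"
```

```text
time: 6.3
ee_pos: [0.4981, 0.0968, 0.2722]
eef_rot: [-0.036, 0.383, 0.088, 0.919]
ft_force: [-0.4, -0.4, -0.6]
width: 0.0155
t 6.3 tcp [0.4981 0.0968 0.2722] g [0.485  0.0943 0.2857] F [-0.45 -0.36 -0.56] w 0.0155 
x [ 0.692  0.134 -0.71 ] y [-0.189  0.982  0.002] q [ 0.11 -0.5  -0.35  2.33 -0.23  0.51  1.65]
```

```bash
python3 -m inch '[[[0,-0.2,0.2,0,0,-0.005,1],[0,-0.5,0.3,0,0,-0.01,1],[0,-0.8,0.33,0,0,-0.015,1],[0,-1,0.33,0,0,-0.021,1],[0,-1,0.33,0,0,-0.021,1],[0,-1,0.33,0,0,-0.021,1]]]'; python3 -m inch '[[[0.08,-0.15,0,0,0,0,1],[0.16,-0.3,0,0,0,0,1],[0.26,-0.43,0,0,0,0,1],[0.26,-0.43,0,0,0,0,1],[0.26,-0.43,0,0,0,0,1],[0.26,-0.43,0,0,0,0,1]]]'; python3 -c "
from h import *
stt()
s=camera('side');crop(s,190,70,120,150,5,'pics/s6.png')
t=camera('top');crop(t,200,130,130,100,6,'pics/t6.png')"
```

```text
time: 6.9
ee_pos: [0.5089, -0.025, 0.3097]
eef_rot: [-0.011, 0.387, 0.029, 0.922]
ft_force: [0.4, 0.5, -1.1]
width: 0.016
time: 7.5
ee_pos: [0.54, -0.0755, 0.3098]
eef_rot: [-0.011, 0.387, 0.029, 0.922]
ft_force: [-0.0, 0.7, -1.1]
width: 0.0157
t 7.5 tcp [ 0.54   -0.0755  0.3098] g [ 0.5267 -0.0764  0.3233] F [-0.03  0.74 -1.08] w 0.0157 
x [ 0.699  0.045 -0.714] y [-0.062  0.998  0.002] q [ 0.22 -0.39 -0.05  2.19 -0.32  0.6   1.99]
```

View pics/s6.png

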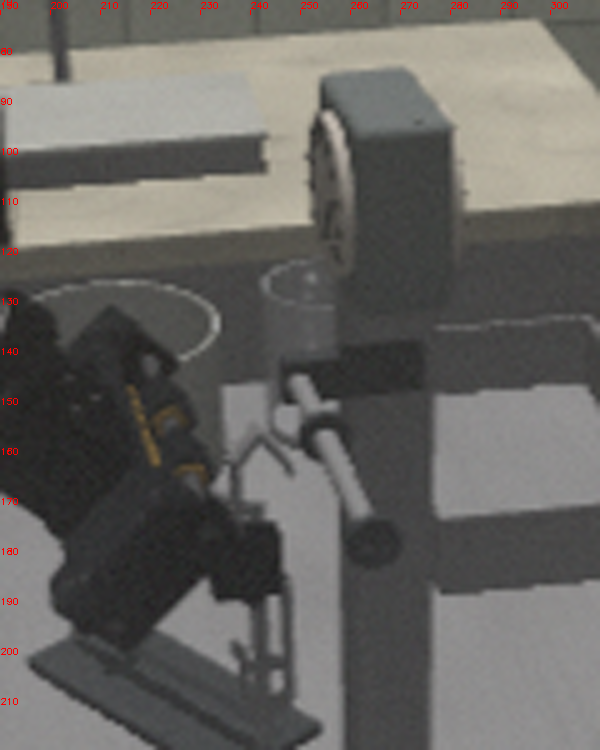

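View pics/t6.png

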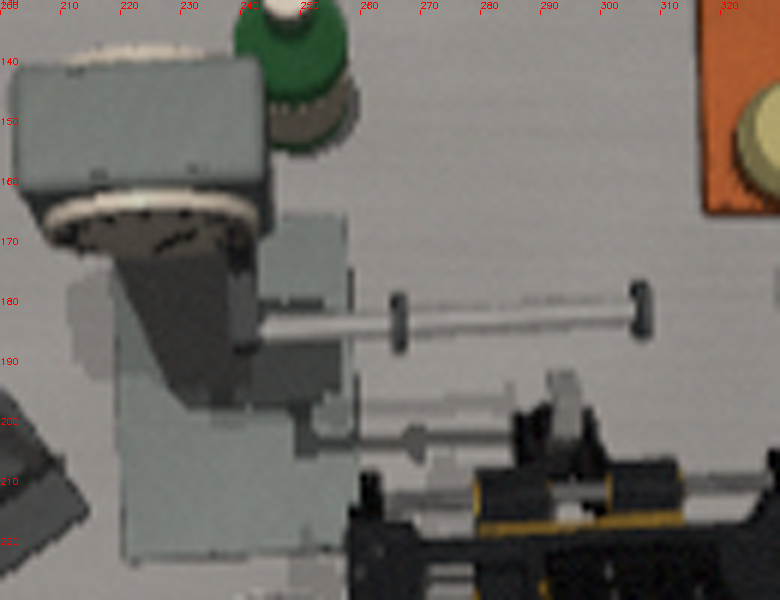

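```bash
cat >> h.py <<'E'
HP=np.array([[0,0,.015],[.015,0,-.010],[-.013,0,0],[0,0,-.142],[-.016,0,-.101],[.011,0,-.1]]+[(-.008+i*.017,j*.008,-.055+k*.017) for i in(-1,1) for j in (-1,1) for k in (-1,1)])
def drawhook(im,c,O,yaw,pitch=0,col=(255,0,0)):
    im=im.copy(); Rm=R.from_euler('ZY',[yaw,pitch])
    for p in proj(O+Rm.apply(HP),c):
        u,v=np.round(p).astype(int)
        if 0<=v<384 and 0<=u<512: im[v,u]=col
    return im
E
python3 - <<'E'
from h import *
st=read_state(); yaw=.060; ex=np.array([np.cos(yaw),np.sin(yaw),0])
O=st['ee_pos']-.0007*ex+np.array([0,0,.0641]);print(O)
crop(drawhook(camera('side'),get_calibration('side'),O,yaw),205,140,70,80,8,'pics/s7.png')
crop(drawhook(camera('top'),get_calibration('top'),O,yaw),260,170,70,50,8,'pics/t7.png')
E
```

```text
[ 0.53931037 -0.07602514  0.37417657]
```

View pics/s7.png

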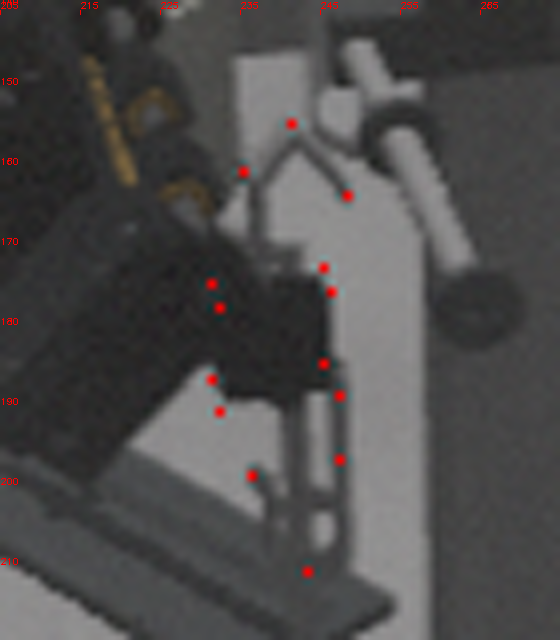

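View pics/t7.png

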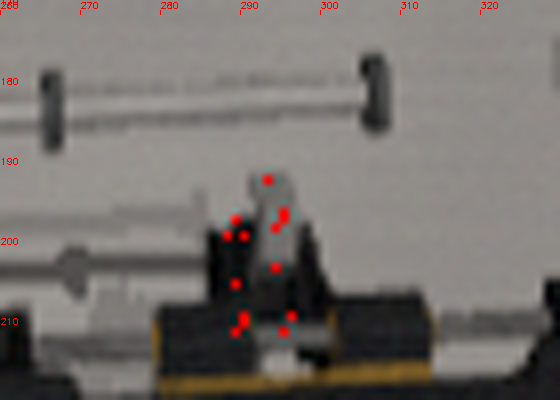

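```bash
python3 -m inch '[[[0,0,-0.04,0,0,0,1],[0.08,0.005,-0.04,0,0,0,1],[0.16,0.01,-0.04,0,0,0,1],[0.24,0.015,-0.04,0,0,0,1],[0.31,0.02,-0.04,0,0,0,1],[0.365,0.022,-0.04,0,0,0,1],[0.365,0.022,-0.04,0,0,0,1],[0.365,0.022,-0.04,0,0,0,1]]]'
python3 - <<'E'
from h import *
stt()
st=read_state(); yaw=.060; ex=np.array([np.cos(yaw),np.sin(yaw),0])
O=st['ee_pos']-.0007*ex+np.array([0,0,.0641]);print(O)
crop(drawhook(camera('side'),get_calibration('side'),O,yaw),205,140,80,80,8,'pics/s8.png')
crop(drawhook(camera('top'),get_calibration('top'),O,yaw),240,160,80,60,8,'pics/t8.png')
E
```

```text
time: 8.5
ee_pos: [0.584, -0.0743, 0.3049]
eef_rot: [-0.011, 0.387, 0.028, 0.922]
ft_force: [-0.1, -0.8, -1.6]
width: 0.0158
t 8.5 tcp [ 0.584  -0.0743  0.3049] g [ 0.5707 -0.0751  0.3185] F [-0.11 -0.78 -1.56] w 0.0158 
x [ 0.699  0.043 -0.714] y [-0.06   0.998  0.002] q [ 0.22 -0.28 -0.08  2.12 -0.31  0.55  1.97]
[ 0.58327181 -0.0743543   0.36901796]
```

View pics/s8.png

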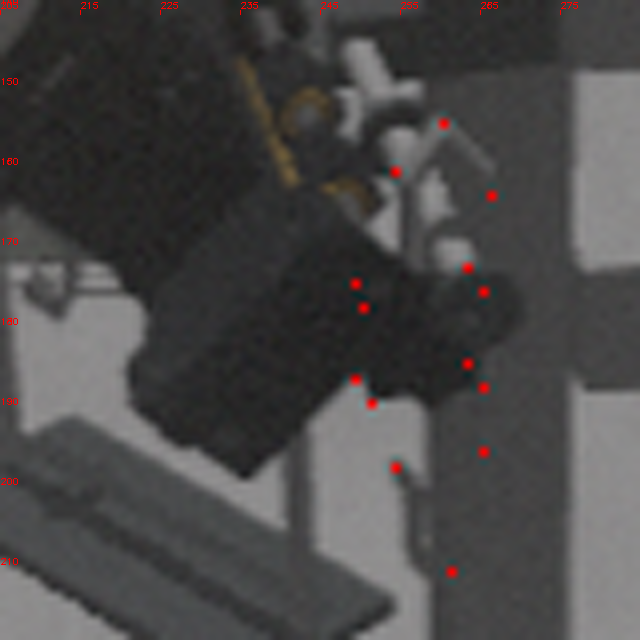

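View pics/t8.png

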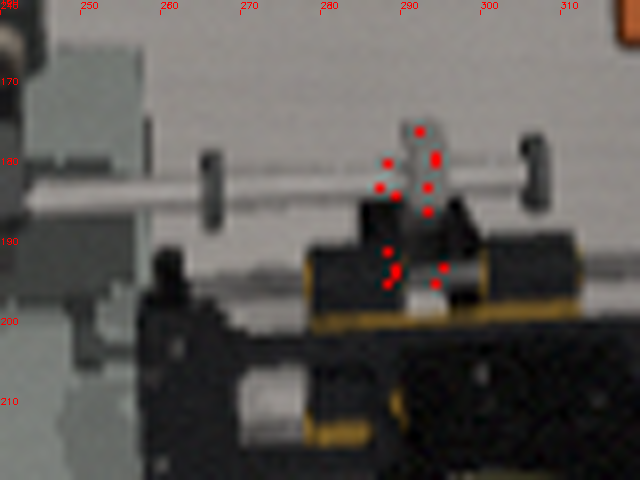

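```bash
python3 -m inch '[[[0,0,-0.04,0,0,0,1],[0,0,-0.08,0,0,0,1],[0,0,-0.12,0,0,0,1],[0,0,-0.16,0,0,0,1],[0,0,-0.16,0,0,0,1]]]';  python3 -m inch '[[[0,0,-0.02,0,0,0,1],[0,0,-0.04,0,0,0,1],[0,0,-0.05,0,0,0,1],[0,0,-0.05,0,0,0,1],[0,0,-0.05,0,0,0,1]]]'
python3 - <<'E'
from h import *
stt()
crop(camera('side'),205,140,80,80,8,'pics/s9.png')
crop(camera('top'),240,160,80,60,8,'pics/t9.png')
E
```

```text
time: 9.1
ee_pos: [0.5836, -0.0742, 0.2847]
eef_rot: [-0.011, 0.387, 0.028, 0.921]
ft_force: [0.5, 0.2, -1.7]
width: 0.0159
time: 9.6
ee_pos: [0.5841, -0.0743, 0.2802]
eef_rot: [-0.011, 0.387, 0.028, 0.922]
ft_force: [1.2, 0.3, -0.9]
width: 0.0161
t 9.6 tcp [ 0.5841 -0.0743  0.2802] g [ 0.5708 -0.0751  0.2937] F [ 1.22  0.25 -0.89] w 0.0161 
x [ 0.7    0.043 -0.713] y [-0.06   0.998  0.002] q [ 0.21 -0.26 -0.07  2.16 -0.33  0.49  2.  ]
```

View pics/s9.png

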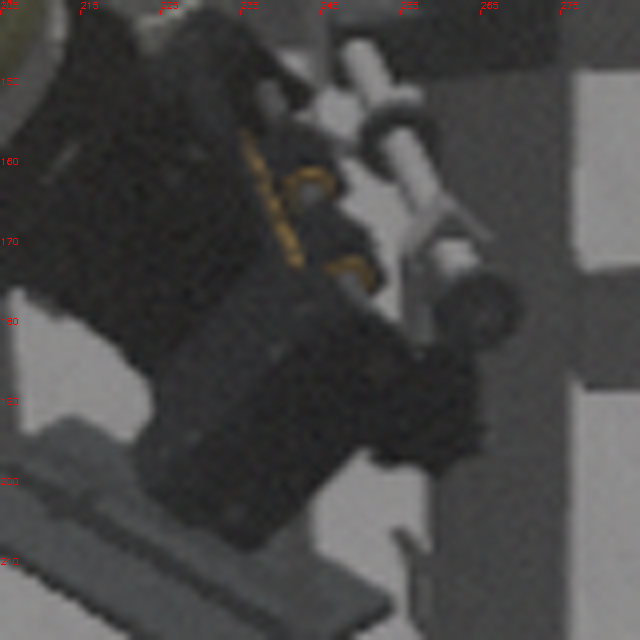

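View pics/t9.png

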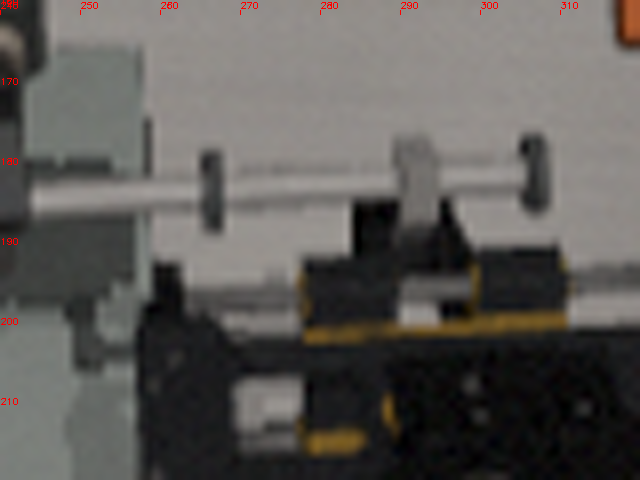

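The crook sits over the bar between the collars. I'll lower it a bit more, release it, and back out along the tool axis.

```bash
python3 -m inch '[[[0,0,-0.025,0,0,0,1],[0,0,-0.025,0,0,0,1],[0,0,-0.025,0,0,0,0.8],[0,0,-0.025,0,0,0,0.65],[0,0,-0.025,0,0,0,0.55],[0,0,-0.025,0,0,0,0.55],[0,0,-0.025,0,0,0,0.55]]]'
python3 - <<'E'
from h import *
stt()
crop(camera('side'),205,140,80,80,8,'pics/s10.png')
cv2.imwrite('pics/w10.png',cv2.resize(camera('wrist')[:,:,::-1],(800,600)))
E
```

```text
time: 10.4
ee_pos: [0.584, -0.0743, 0.277]
eef_rot: [-0.011, 0.387, 0.028, 0.922]
ft_force: [0.8, -0.1, -0.5]
width: 0.0369
t 10.4 tcp [ 0.584  -0.0743  0.277 ] g [ 0.5707 -0.0751  0.2906] F [ 0.78 -0.09 -0.54] w 0.0369 
x [ 0.699  0.043 -0.713] y [-0.06   0.998  0.002] q [ 0.2  -0.26 -0.07  2.17 -0.34  0.48  2.  ]
```

View pics/s10.png

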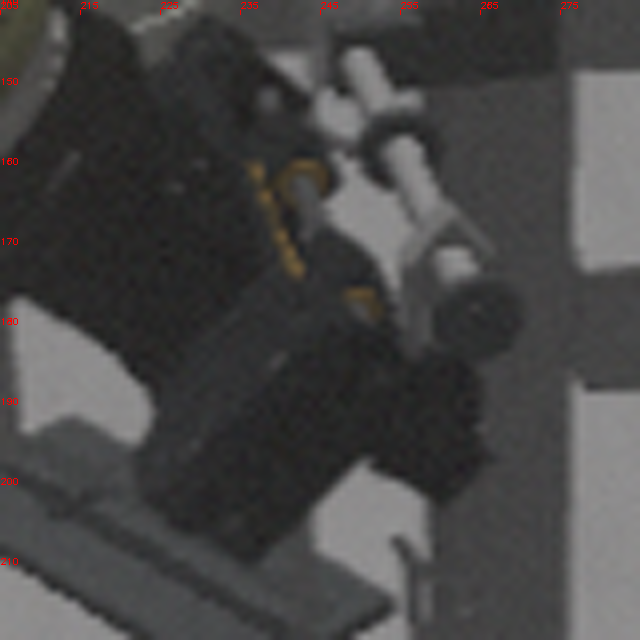

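View pics/w10.png

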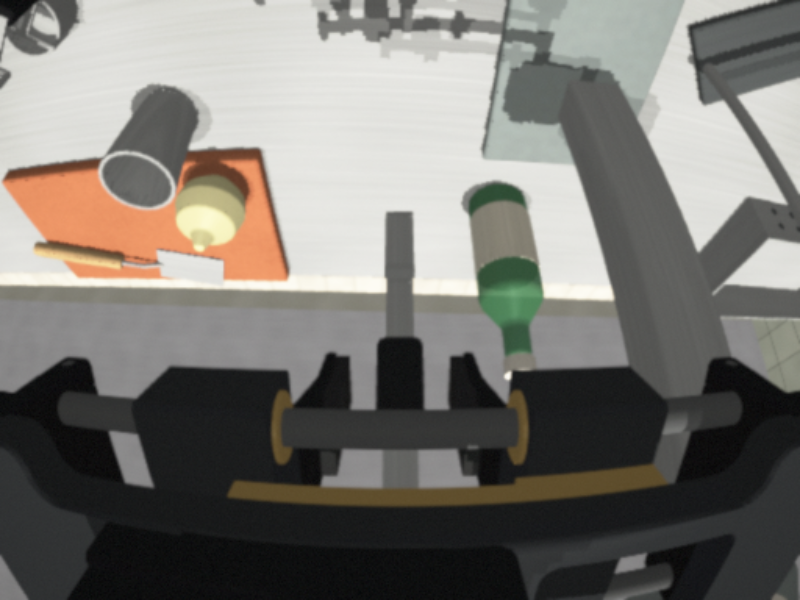

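```bash
python3 -m inch '[[[-0.1,-0.006,0.1,0,0,0,0.55],[-0.2,-0.012,0.2,0,0,0,0.55],[-0.3,-0.018,0.3,0,0,0,0.55],[-0.45,-0.027,0.45,0,0,0,0.55],[-0.58,-0.035,0.59,0,0,0,0.55],[-0.58,-0.035,0.59,0,0,0,0.55]]]'
python3 - <<'E'
from h import *
stt()
S=camera('side');T=camera('top');np.save('s11.npy',S);np.save('t11.npy',T)
crop(S,225,135,80,90,7,'pics/s11.png')
crop(T,240,160,80,60,8,'pics/t11.png')
E
```

```text
time: 11.1
ee_pos: [0.5142, -0.079, 0.3511]
eef_rot: [-0.011, 0.385, 0.027, 0.923]
ft_force: [0.8, 0.0, 0.0]
width: 0.0393
t 11.1 tcp [ 0.5142 -0.079   0.3511] g [ 0.5008 -0.0798  0.3646] F [0.78 0.02 0.05] w 0.0393 
x [ 0.703  0.042 -0.71 ] y [-0.059  0.998  0.001] q [ 0.25 -0.48 -0.05  2.16 -0.31  0.71  1.98]
```

View pics/s11.png

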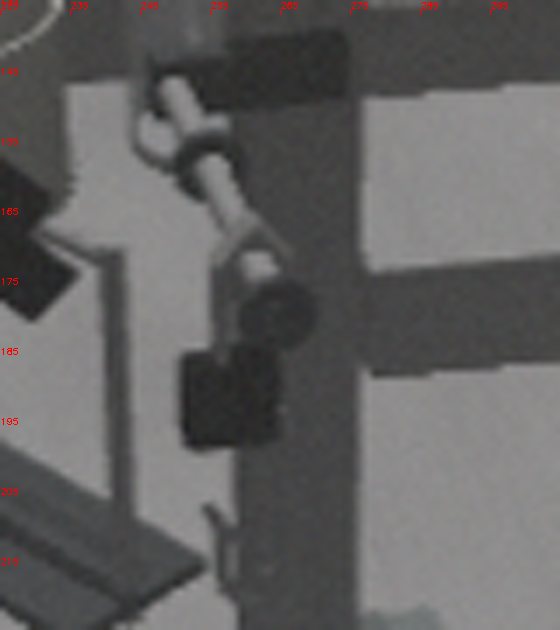

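View pics/t11.png

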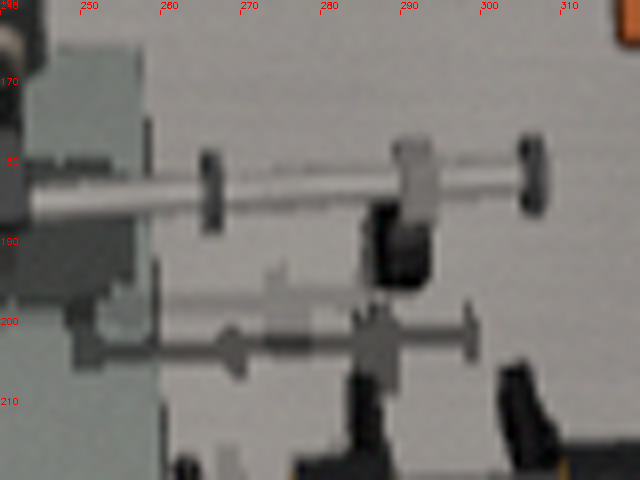

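The hook hangs on the bar between the collars, with the crook over the bar at top-crop (415,180). Next I'll refine the dipper and check how much room the blue look-alike leaves.

Run:
```python
from h import *
S=np.load('s0.npy');T=np.load('t0.npy')
crop(S,165,305,70,75,8,'pics/b_s.png'); crop(T,325,235,70,50,8,'pics/b_t.png')
Sc=get_calibration('side');Tc=get_calibration('top')
# dipper model overlay
def model(xy,yaw):
    P=[(0,y,z) for y in(-.016,.016) for z in np.linspace(.09,.156,5)]+[(0,y,.156) for y in np.linspace(-.016,.016,5)]
    P+=[(-.048+i*.007,j*.010,.067+k*.023) for i in(-1,1) for j in(-1,1) for k in(-1,1)]
    P+=[(.031*np.cos(a),.031*np.sin(a),.035) for a in np.linspace(0,6.28,16)]
    return np.r_[xy,0]+R.from_euler('z',yaw).apply(P)
for nm,C,c,b in [('s',S,Sc,(220,310,70,74)),('t',T,Tc,(335,195,60,50))]:
    im=C.copy()
    for p in proj(model([.532,-.3658],np.radians(-42.5)),c):
        u,v=np.round(p).astype(int)
        if v<384: im[v,u]=(255,0,0)
    crop(im,*b,8,f'pics/m_{nm}.png')
```

```text
(no output)
```

View pics/b_s.png

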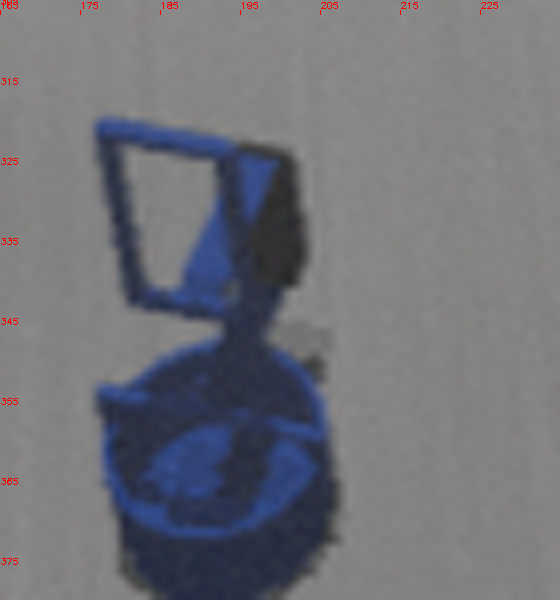

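View pics/b_t.png

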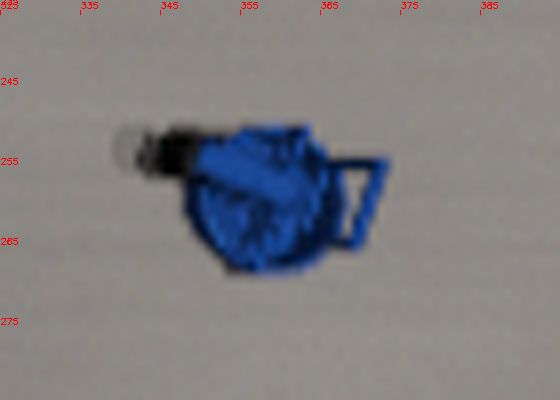

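View pics/m_s.png

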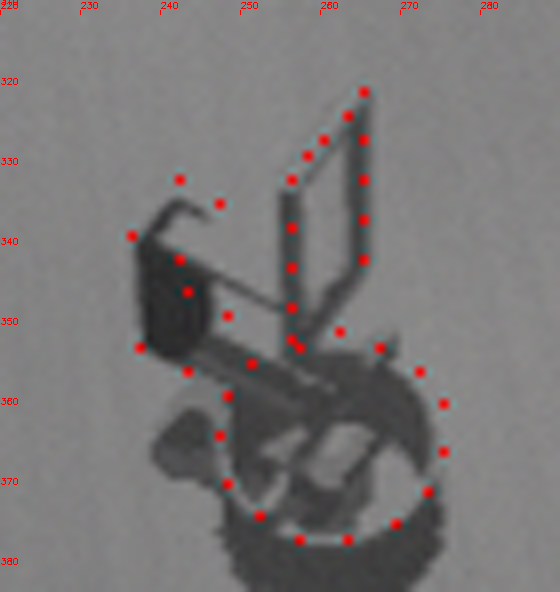

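View pics/m_t.png

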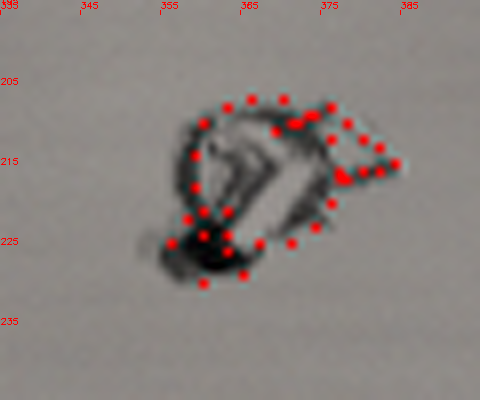

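Run:
```python
from h import *
Sc=get_calibration('side');Tc=get_calibration('top')
f=lambda u,v,u0,v0,k:(u0+u/k-.5+.5/k,v0+v/k-.5+.5/k)
bs=lambda u,v:f(u,v,165,305,8); bt=lambda u,v:f(u,v,325,235,8)
yaw=np.radians(-42.5); ex=np.array([np.cos(yaw),np.sin(yaw),0]); ey=np.array([-np.sin(yaw),np.cos(yaw),0])
g=np.array([.532,-.3658,.067])-.048*ex
print(g)
pts={}
for n,a,b in [("top1",bs(100,128),bt(385,160)),("top2",bs(232,148),bt(360,245)),("grip",bs(280,215),bt(170,152))]:
    p,e=tri(a,Sc,b,Tc); r=p-g; print(n,np.round(p,4),round(e,4),"rel ex,ey,z",np.round([r@ex,r@ey,r[2]],4))
    for th in (0,10,15,20,25):
        t=np.radians(th); print("  ",th,"along %.3f t %.3f"%(-np.sin(t)*(r@ex)+np.cos(t)*r[2], np.cos(t)*(r@ex)+np.sin(t)*r[2]))
print([atz(bt(*p),Tc,.035) for p in [(205,200),(345,200),(270,275),(270,130)]])
```

```text
[ 0.49661069 -0.33337167  0.067     ]
top1 [ 0.3857 -0.3334  0.1706] 0.0317 rel ex,ey,z [-0.0818 -0.075   0.1036]
   0 along 0.104 t -0.082
   10 along 0.116 t -0.063
   15 along 0.121 t -0.052
   20 along 0.125 t -0.041
   25 along 0.128 t -0.030
top2 [ 0.385  -0.3272  0.1478] 0.0307 rel ex,ey,z [-0.0864 -0.0709  0.0808]
   0 along 0.081 t -0.086
   10 along 0.095 t -0.071
   15 along 0.100 t -0.063
   20 along 0.106 t -0.054
   25 along 0.110 t -0.044
grip [ 0.4056 -0.2795  0.0606] 0.0022 rel ex,ey,z [-0.1035 -0.0218 -0.0064]
   0 along -0.006 t -0.104
   10 along 0.012 t -0.103
   15 along 0.021 t -0.102
   20 along 0.029 t -0.099
   25 along 0.038 t -0.097
[array([ 0.38480589, -0.29999426,  0.035     ]), array([ 0.38504982, -0.35879157,  0.035     ]), array([ 0.35417162, -0.325914  ,  0.035     ]), array([ 0.41386578, -0.32857864,  0.035     ])]
```

Run:
```python
from h import *
Sc=get_calibration('side');Tc=get_calibration('top')
f=lambda u,v,u0,v0,k:(u0+u/k-.5+.5/k,v0+v/k-.5+.5/k)
bs=lambda u,v:f(u,v,165,305,8); bt=lambda u,v:f(u,v,325,235,8)
yaw=np.radians(-42.5); ex=np.array([np.cos(yaw),np.sin(yaw),0]); ey=np.array([-np.sin(yaw),np.cos(yaw),0])
g=np.array([.532,-.3658,.067])-.048*ex
for n,a,b in [("top1",bs(232,148),bt(385,160)),("top2",bs(100,128),bt(360,245))]:
    p,e=tri(a,Sc,b,Tc); r=p-g; print(n,np.round(p,4),round(e,4),"rel ex,ey,z",np.round([r@ex,r@ey,r[2]],4))
    for th in (0,10,15,20,25):
        t=np.radians(th); print("  ",th,"along %.3f t %.3f"%(-np.sin(t)*(r@ex)+np.cos(t)*r[2], np.cos(t)*(r@ex)+np.sin(t)*r[2]))
Rt=tgt(yaw,np.radians(12)); a=-Rt.as_matrix()[:,0]
plan(g,Rt); plan(g+.1*a,Rt)
```

```text
top1 [ 0.4013 -0.3358  0.158 ] 0.0003 rel ex,ey,z [-0.0687 -0.0662  0.091 ]
   0 along 0.091 t -0.069
   10 along 0.102 t -0.052
   15 along 0.106 t -0.043
   20 along 0.109 t -0.033
   25 along 0.112 t -0.024
top2 [ 0.3692 -0.3245  0.159 ] 0.0015 rel ex,ey,z [-0.0999 -0.0795  0.092 ]
   0 along 0.092 t -0.100
   10 along 0.108 t -0.082
   15 along 0.115 t -0.073
   20 along 0.121 t -0.062
   25 along 0.126 t -0.052
tcp goal [ 0.4995 -0.336   0.0484] shift/.12 [-0.125 -2.146 -2.496] turn/2pi [ 0.0308  0.0875 -0.124 ] deg 55.7
tcp goal [ 0.4842 -0.322   0.1462] shift/.12 [-0.253 -2.029 -1.681] turn/2pi [ 0.0308  0.0875 -0.124 ] deg 55.7
```

```bash
python3 -m inch '[[[-0.05,-0.3,0,0,0,0,0.5],[-0.1,-0.65,0,0,0,0,0.5],[-0.1,-1,0,0.004,0.0125,-0.0177,0.5],[-0.1,-1,0,0.0088,0.025,-0.0354,0.5],[-0.1,-1,0,0.0132,0.0375,-0.053,0.5],[-0.1,-1,0,0.0176,0.05,-0.071,0.5],[-0.1,-1,0,0.022,0.0625,-0.0886,0.5],[-0.1,-1,0,0.0264,0.075,-0.106,0.5],[-0.1,-1,0,0.0308,0.0875,-0.124,0.5],[-0.1,-1,0,0.0308,0.0875,-0.124,0.5]]]';python3 -m inch '[[[0,-0.3,-0.3,0,0,0,0.5],[-0.07,-0.6,-0.6,0,0,0,0.5],[-0.13,-0.9,-0.9,0,0,0,0.5],[-0.15,-1,-1,0,0,0,0.5],[-0.15,-1,-1,0,0,0,0.5]]]'
python3 - <<'E'
from h import *
stt()
yaw=np.radians(-42.5); ex=np.array([np.cos(yaw),np.sin(yaw),0]); ey=np.array([-np.sin(yaw),np.cos(yaw),0])
D=np.array([.532,-.3658,0]); g=D+[0,0,.067]-.048*ex
Rt=tgt(yaw,np.radians(12)); a=-Rt.as_matrix()[:,0]
plan(g+.05*a,Rt);plan(g,Rt)
P=[(0,y,z) for y in(-.016,.016) for z in np.linspace(.09,.156,3)]+[(-.048+i*.007,j*.010,.067+k*.023) for i in(-1,1) for j in(-1,1) for k in(-1,1)]+[(.031*np.cos(t),.031*np.sin(t),.035) for t in np.linspace(0,6.28,16)]
c=get_calibration('wrist');w=camera('wrist').copy()
for p in projf(D+R.from_euler('z',yaw).apply(P),c):
    u,v=np.round(p).astype(int)
    if 0<=v<384 and 0<=u<512: w[v,u]=(255,0,0)
cv2.imwrite('pics/w12.png',cv2.resize(w[:,:,::-1],(800,600),interpolation=cv2.INTER_NEAREST))
E
```

```text
time: 12.2
ee_pos: [0.5042, -0.1977, 0.3452]
eef_rot: [0.229, 0.589, -0.281, 0.722]
ft_force: [0.8, 0.3, -1.1]
width: 0.0434
time: 12.7
ee_pos: [0.4816, -0.3203, 0.2239]
eef_rot: [0.229, 0.588, -0.282, 0.723]
ft_force: [-0.2, -0.2, 0.3]
width: 0.0434
t 12.7 tcp [ 0.4816 -0.3203  0.2239] g [ 0.4788 -0.3177  0.2425] F [-0.21 -0.15  0.28] w 0.0434 
x [ 0.149 -0.138 -0.979] y [ 0.677  0.736 -0.001] q [ 0.56  0.08 -0.09  1.77  0.07  1.09  1.27]
tcp goal [ 0.4919 -0.329   0.0973] shift/.12 [ 0.086 -0.072 -1.055] turn/2pi [-0.0004 -0.0006  0.0003] deg 0.3
tcp goal [ 0.4995 -0.336   0.0484] shift/.12 [ 0.149 -0.131 -1.462] turn/2pi [-0.0004 -0.0006  0.0003] deg 0.3
```

View pics/w12.png

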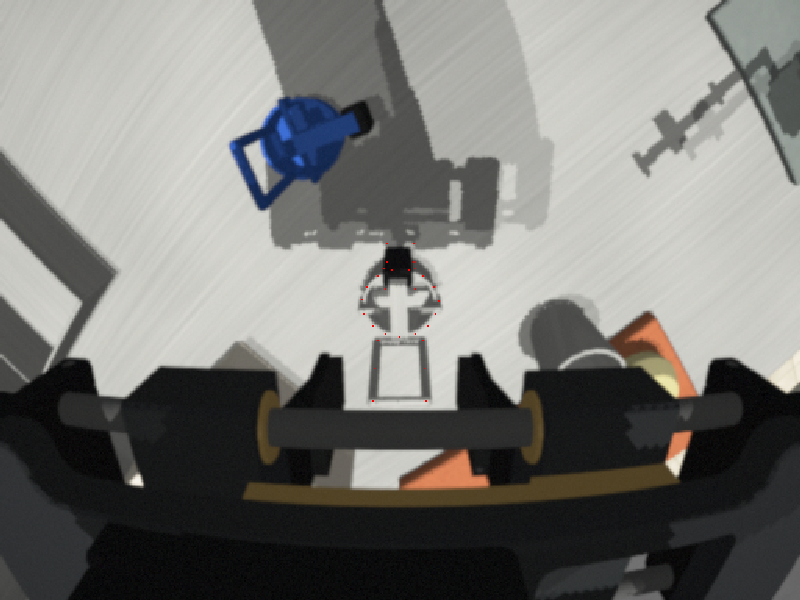

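```bash
python3 -m inch '[[[0.02,-0.02,-0.25,0,0,0,0.5],[0.04,-0.04,-0.55,0,0,0,0.5],[0.08,-0.07,-0.85,0,0,0,0.5],[0.09,-0.08,-1,0,0,0,0.5],[0.09,-0.08,-1,0,0,0,0.5]]]'; python3 -m inch '[[[0.015,-0.013,-0.1,0,0,0,0.5],[0.03,-0.026,-0.2,0,0,0,0.5],[0.05,-0.045,-0.35,0,0,0,0.5],[0.06,-0.055,-0.45,0,0,0,0.5],[0.06,-0.055,-0.45,0,0,0,0.5]]]'
python3 - <<'E'
from h import *
stt()
yaw=np.radians(-42.5); ex=np.array([np.cos(yaw),np.sin(yaw),0])
plan(np.array([.532,-.3658,.067])-.048*ex,tgt(yaw,np.radians(12)))
cv2.imwrite('pics/w13.png',cv2.resize(camera('wrist')[:,:,::-1],(800,600)))
crop(camera('side'),200,270,100,110,5,'pics/s13.png')
E
```

```text
time: 13.25
ee_pos: [0.495, -0.3261, 0.106]
eef_rot: [0.228, 0.588, -0.28, 0.724]
ft_force: [0.4, 0.7, 0.2]
width: 0.0434
time: 13.75
ee_pos: [0.5017, -0.3342, 0.0522]
eef_rot: [0.229, 0.588, -0.281, 0.723]
ft_force: [0.5, -0.3, 0.7]
width: 0.0439
t 13.75 tcp [ 0.5017 -0.3342  0.0522] g [ 0.4989 -0.3316  0.0708] F [ 0.48 -0.3   0.65] w 0.0439 
x [ 0.151 -0.138 -0.979] y [ 0.676  0.737 -0.   ] q [ 0.56  0.31 -0.09  1.89  0.12  0.74  1.23]
tcp goal [ 0.4995 -0.336   0.0484] shift/.12 [-0.018 -0.015 -0.031] turn/2pi [-0.0003 -0.0004  0.    ] deg 0.2
```

View pics/w13.png

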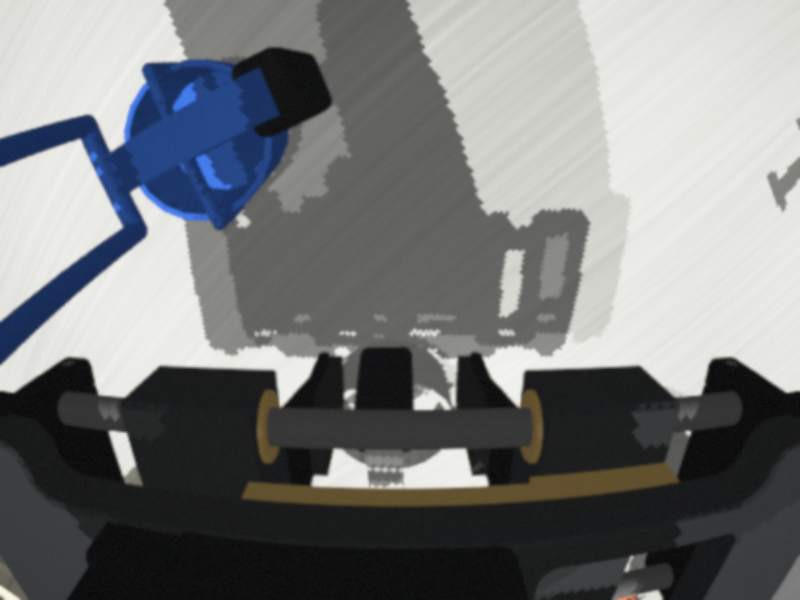

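View pics/s13.png

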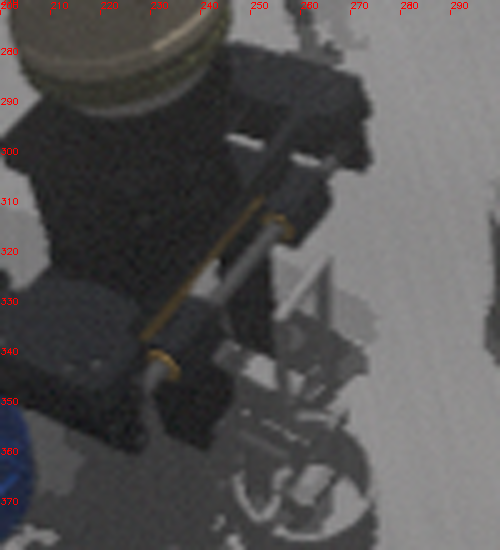

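```bash
python3 -m inch '[[[-0.018,-0.015,-0.03,0,0,0,0.5],[-0.018,-0.015,-0.03,0,0,0,0.5],[-0.018,-0.015,-0.03,0,0,0,1],[-0.018,-0.015,-0.03,0,0,0,1],[-0.018,-0.015,-0.03,0,0,0,1],[-0.018,-0.015,-0.03,0,0,0,1],[-0.018,-0.015,-0.03,0,0,0,1]]]' 60; python3 -m inch '[[[0,0,0.1,0,0,0,1],[0,0,0.25,0,0,0,1],[0,0,0.45,0,0,0,1],[0,0,0.7,0,0,0,1],[0,0,1,0,0,0,1],[0,0,1,0,0,0,1],[0,0,1,0,0,0,1]]]'
python3 - <<'E'
from h import *
stt()
crop(camera('side'),190,230,110,120,5,'pics/s14.png')
cv2.imwrite('pics/w14.png',cv2.resize(camera('wrist')[:,:,::-1],(800,600)))
E
```

```text
time: 14.55
ee_pos: [0.5002, -0.3365, 0.0503]
eef_rot: [0.228, 0.587, -0.282, 0.724]
ft_force: [-0.6, -0.4, 1.3]
width: 0.0199
time: 15.25
ee_pos: [0.5005, -0.3365, 0.1713]
eef_rot: [0.228, 0.586, -0.282, 0.725]
ft_force: [-0.6, -0.7, -2.4]
width: 0.0194
t 15.25 tcp [ 0.5005 -0.3365  0.1713] g [ 0.4975 -0.3338  0.1899] F [-0.59 -0.71 -2.36] w 0.0194 
x [ 0.154 -0.14  -0.978] y [0.676 0.737 0.001] q [ 0.57  0.17 -0.09  1.79  0.08  0.98  1.27]
```

View pics/s14.png

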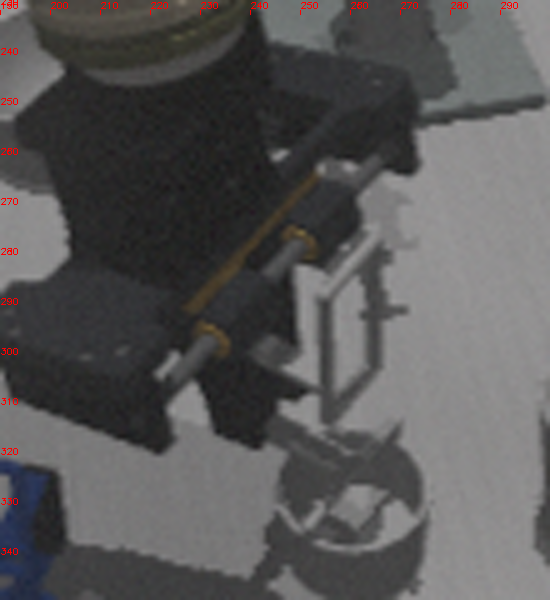

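View pics/w14.png

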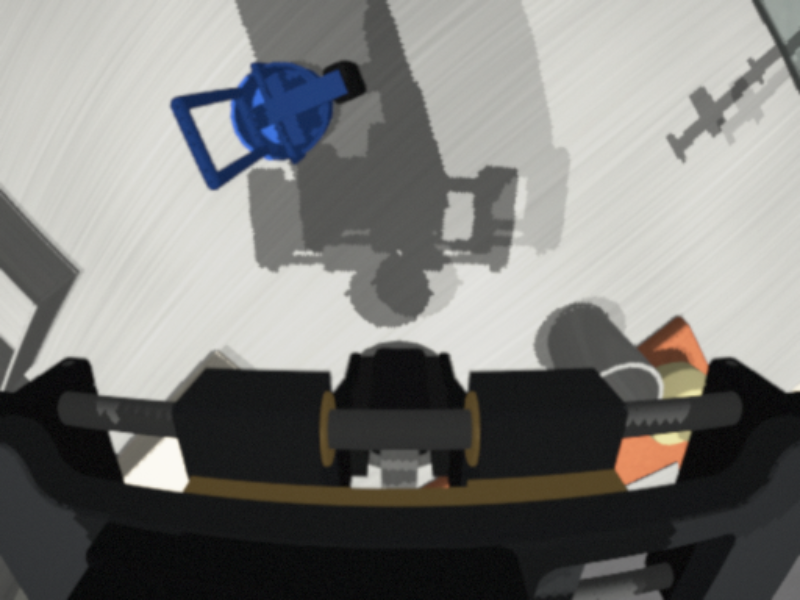

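Run:
```python
from h import *
O=np.array([.5848,-.0740,.3415])
S=camera('side');T=camera('top')
crop(drawhook(S,get_calibration('side'),O,.057),225,140,70,90,7,'pics/s15.png')
crop(drawhook(T,get_calibration('top'),O,.057),250,165,70,50,8,'pics/t15.png')
```

```text
(no output)
```

View pics/s15.png

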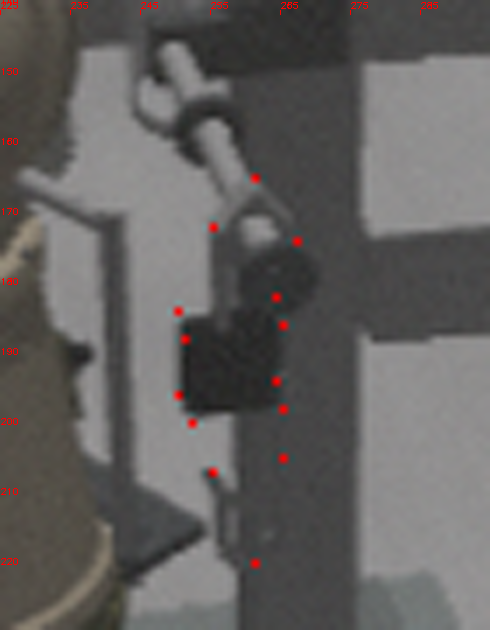

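View pics/t15.png

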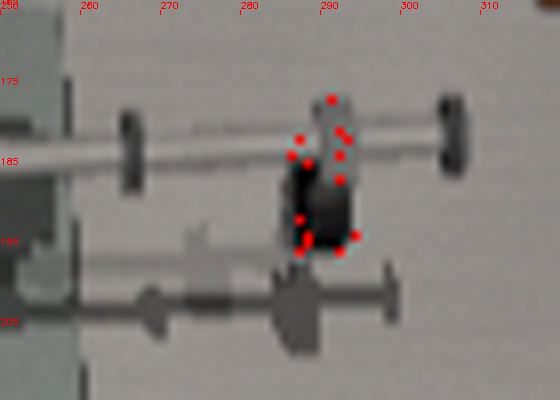

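```bash
python3 -m inch '[[[-0.05,0.15,0.05,0,0,0.012,1],[-0.1,0.3,0.1,0,0,0.025,1],[-0.15,0.5,0.1,0,0,0.04,1],[-0.2,0.7,0.1,0,0,0.06,1],[-0.2,0.85,0.1,0,0,0.08,1],[-0.2,1,0.1,0,0,0.1,1],[-0.2,1,0.1,0,0,0.12,1],[-0.2,1,0.1,0,0,0.127,1],[-0.2,1,0.1,0,0,0.127,1]]]'; python3 -m inch '[[[0,0.2,-0.05,0,0,0,1],[0,0.45,-0.1,0,0,0,1],[0,0.7,-0.2,0,0,0,1],[0,0.95,-0.29,0,0,0,1],[0,1,-0.29,0,0,0,1],[0,1,-0.29,0,0,0,1],[0,1,-0.29,0,0,0,1]]]'
python3 - <<'E'
from h import *
stt()
crop(camera('side'),190,140,110,120,6,'pics/s16.png')
cv2.imwrite('pics/w16.png',cv2.resize(camera('wrist')[:,:,::-1],(800,600)))
E
```

```text
time: 16.35
ee_pos: [0.4757, -0.2166, 0.1813]
eef_rot: [-0.017, 0.63, 0.022, 0.776]
ft_force: [-0.6, -0.3, -1.8]
width: 0.0193
time: 17.05
ee_pos: [0.4764, -0.0974, 0.1476]
eef_rot: [-0.017, 0.629, 0.021, 0.777]
ft_force: [-0.9, 0.1, -2.1]
width: 0.0195
t 17.05 tcp [ 0.4764 -0.0974  0.1476] g [ 0.4724 -0.0977  0.1662] F [-0.88  0.06 -2.1 ] w 0.0195 
x [ 0.207  0.011 -0.978] y [-0.054  0.999  0.   ] q [ 0.45 -0.05 -0.3   2.07 -0.07  0.91  1.81]
```

View pics/s16.png

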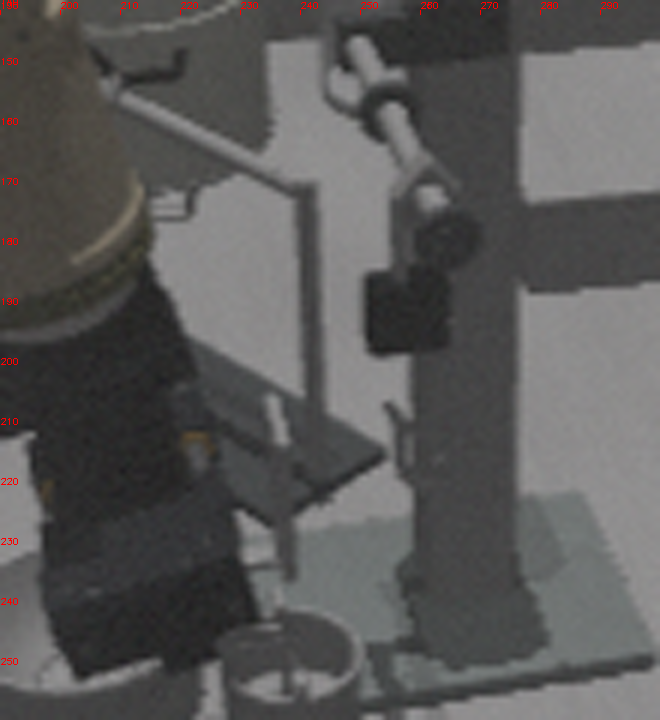

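View pics/w16.png

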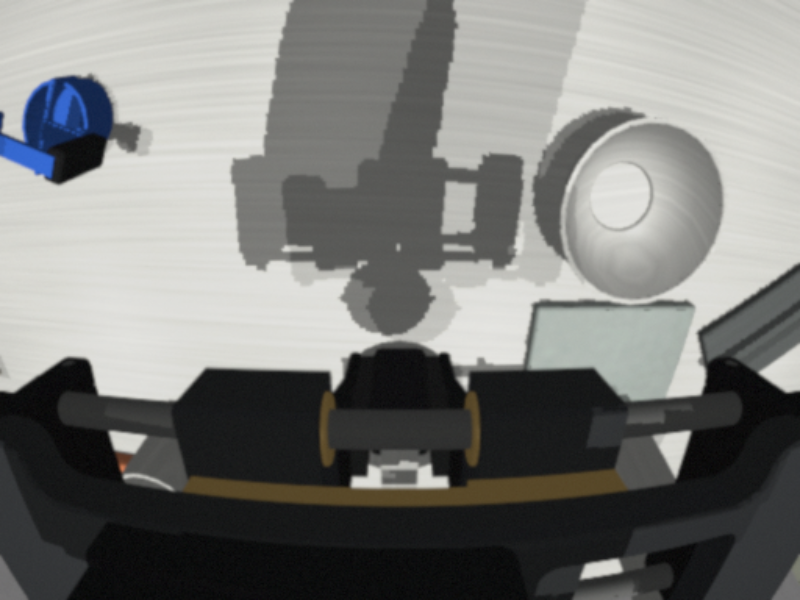

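```bash
python3 -m inch '[[[0,0.08,0,0,0,0,1],[0,0.16,0,0,0,0,1],[0,0.16,0,0,0,0,1],[0,0.16,0,0,0,0,1]]]'
cat >> h.py <<'E'
def dip_overlay(im,c,yaw,off=(.0432,0,.1057)):
    st=read_state(); Rm=R.from_euler('z',yaw); B=st['ee_pos']+Rm.apply(off)
    P=[(0,y,z) for y in(-.016,.016) for z in np.linspace(-.066,0,4)]+[(0,0,0)]+[(.031*np.cos(t),.031*np.sin(t),-.121) for t in np.linspace(0,6.28,10)]
    im=im.copy()
    for p in proj(B+Rm.apply(P),c):
        u,v=np.round(p).astype(int)
        if 0<=v<384 and 0<=u<512: im[v,u]=(0,255,0)
    return im,B
E
python3 - <<'E'
from h import *
stt()
Sc=get_calibration('side');Tc=get_calibration('top')
im,B=dip_overlay(camera('side'),Sc,.054); print(B)
crop(drawhook(im,Sc,np.array([.5848,-.0740,.3415]),.057),220,140,80,125,6,'pics/s17.png')
im,B=dip_overlay(camera('top'),Tc,.054)
crop(im,240,165,90,60,8,'pics/t17.png')
E
```

```text
time: 17.55
ee_pos: [0.4763, -0.077, 0.1474]
eef_rot: [-0.018, 0.629, 0.022, 0.777]
ft_force: [-0.0, -0.7, -2.1]
width: 0.0198
t 17.55 tcp [ 0.4763 -0.077   0.1474] g [ 0.4723 -0.0772  0.166 ] F [-0.05 -0.68 -2.14] w 0.0198 
x [ 0.207  0.012 -0.978] y [-0.057  0.998  0.   ] q [ 0.43 -0.06 -0.33  2.08 -0.06  0.91  1.76]
[ 0.51939127 -0.07496584  0.25313208]
```

View pics/s17.png

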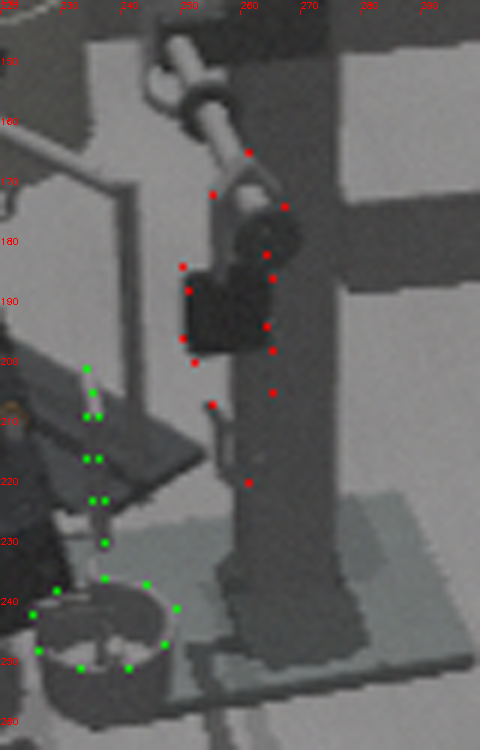

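View pics/t17.png

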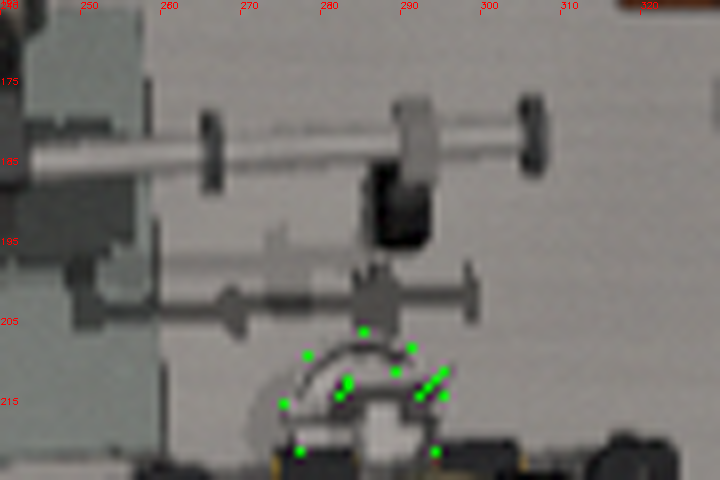

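```bash
python3 -m inch '[[[0.1,0,0,0,0,0,1],[0.2,-0.005,0,0,0,0,1],[0.3,-0.01,0,0,0,0,1],[0.4,-0.015,0,0,0,0,1],[0.48,-0.015,0,0,0,0,1],[0.545,-0.015,0,0,0,0,1],[0.545,-0.015,0,0,0,0,1],[0.545,-0.015,0,0,0,0,1]]]'
python3 - <<'E'
from h import *
stt()
Sc=get_calibration('side');Tc=get_calibration('top')
im=camera('side')
crop(im,220,140,80,125,6,'pics/s18.png')
im,B=dip_overlay(im,Sc,.054); print(B)
crop(drawhook(im,Sc,np.array([.5848,-.0740,.3415]),.057),220,140,80,125,6,'pics/s18o.png')
crop(camera('top'),240,165,90,60,8,'pics/t18.png')
E
```

```text
time: 18.45
ee_pos: [0.5414, -0.079, 0.1471]
eef_rot: [-0.017, 0.63, 0.022, 0.776]
ft_force: [-0.3, -0.0, -2.4]
width: 0.0195
t 18.45 tcp [ 0.5414 -0.079   0.1471] g [ 0.5375 -0.0792  0.1657] F [-0.28 -0.03 -2.45] w 0.0195 
x [ 0.206  0.012 -0.978] y [-0.056  0.998  0.001] q [ 0.4   0.09 -0.34  1.93  0.    0.92  1.69]
[ 0.58442686 -0.07672464  0.25293442]
```

View pics/s18.png

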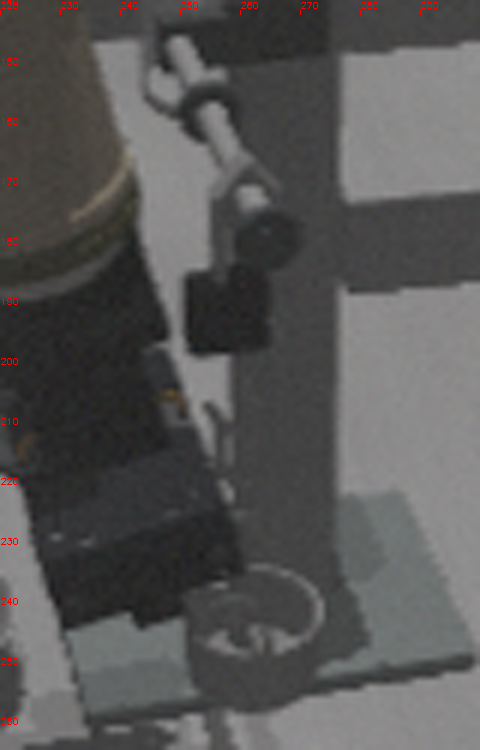

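View pics/s18o.png

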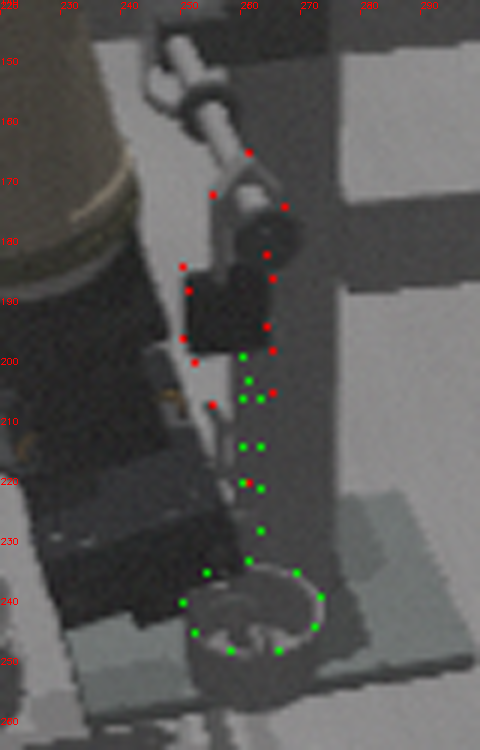

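View pics/t18.png

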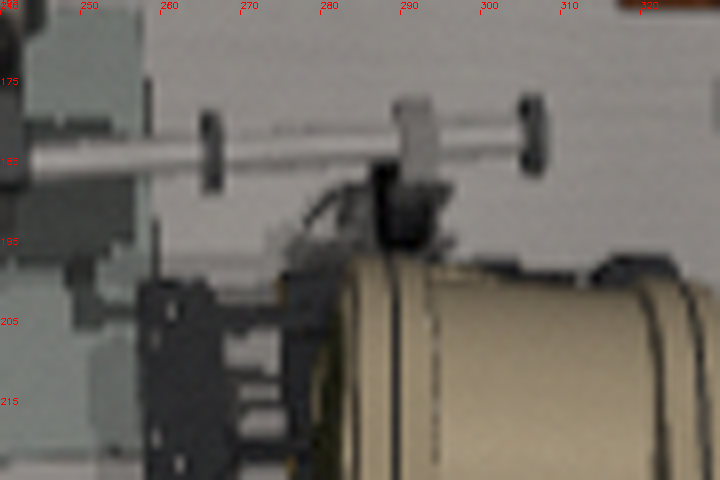

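Run:
```python
from h import *
im=np.mean([camera('side').astype(float) for _ in range(4)],0)
c=im[185:245,245:285]; c=np.clip((c-40)*255/70,0,255).astype(np.uint8)
o=np.zeros((384,512,3),np.uint8); o[185:245,245:285]=c
crop(o,245,185,40,60,12,'pics/s19.png')
```

```text
(no output)
```

View pics/s19.png

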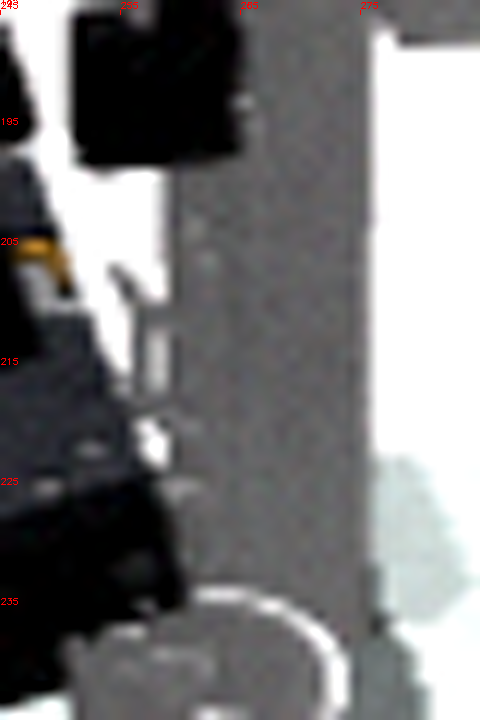

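```bash
python3 -m inch '[[[0,0,-0.04,0,0,0,1],[0,0,-0.08,0,0,0,1],[0,0,-0.12,0,0,0,1],[0,0,-0.16,0,0,0,1],[0,0,-0.16,0,0,0,1]]]'; python3 -m inch '[[[0,0,-0.015,0,0,0,1],[0,0,-0.03,0,0,0,1],[0,0,-0.03,0,0,0,1]]]'; python3 -m inch '[[[0,0,-0.015,0,0,0,1],[0,0,-0.03,0,0,0,1],[0,0,-0.03,0,0,0,1]]]'
```

```text
time: 19.25
ee_pos: [0.5411, -0.079, 0.1272]
eef_rot: [-0.017, 0.63, 0.022, 0.776]
ft_force: [0.6, 0.7, -2.1]
width: 0.0192
time: 19.55
ee_pos: [0.5417, -0.0791, 0.1245]
eef_rot: [-0.017, 0.629, 0.022, 0.777]
ft_force: [-0.6, -0.3, -0.7]
width: 0.0196
time: 19.85
ee_pos: [0.5417, -0.0791, 0.121]
eef_rot: [-0.017, 0.629, 0.022, 0.777]
ft_force: [0.1, 0.1, 0.2]
width: 0.0195
```

```bash
for i in 1 2; do python3 -m inch '[[[0,0,-0.015,0,0,0,1],[0,0,-0.03,0,0,0,1],[0,0,-0.03,0,0,0,1]]]' | grep -E "pos|force"; done
python3 - <<'E'
from h import *
im=camera('side'); stt()
Sc=get_calibration('side')
crop(im,220,140,80,125,6,'pics/s20.png')
E
```

```text
ee_pos: [0.5417, -0.0791, 0.1173]
ft_force: [-0.6, -0.5, 1.1]
ee_pos: [0.5417, -0.0791, 0.1137]
ft_force: [-0.2, -0.2, 2.9]
t 20.5 tcp [ 0.5417 -0.0791  0.1138] g [ 0.5378 -0.0793  0.1324] F [ 0.41 -0.3   2.37] w 0.0194 
x [ 0.207  0.012 -0.978] y [-0.056  0.998  0.   ] q [ 0.4   0.13 -0.34  1.97  0.02  0.84  1.68]
```

View pics/s20.png

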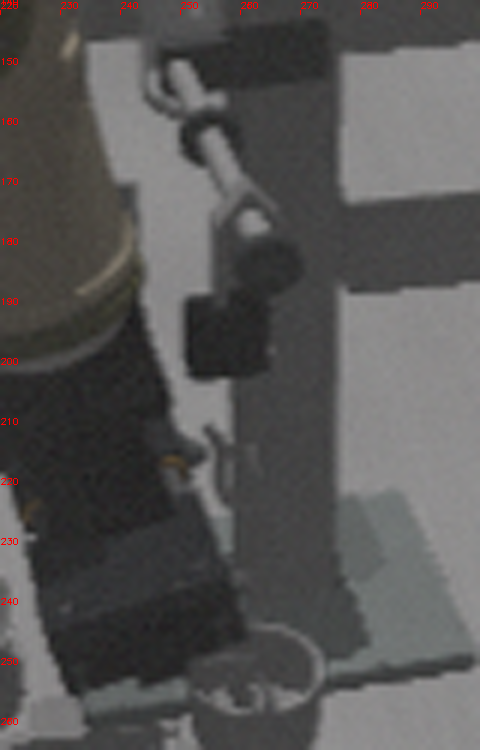

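```bash
for i in 1 2; do python3 -m inch '[[[0,0,-0.015,0,0,0,1],[0,0,-0.025,0,0,0,1],[0,0,-0.025,0,0,0,1]]]' | grep -E "pos|force"; done
```

```text
ee_pos: [0.5417, -0.0791, 0.1107]
ft_force: [-0.9, 0.7, 4.5]
ee_pos: [0.5417, -0.0791, 0.1077]
ft_force: [0.3, -0.6, 4.2]
```

```bash
for i in 1 2; do python3 -m inch '[[[0,0,-0.015,0,0,0,1],[0,0,-0.025,0,0,0,1],[0,0,-0.025,0,0,0,1]]]' | grep -E "pos|force"; done
```

```text
ee_pos: [0.5418, -0.0791, 0.1049]
ft_force: [-0.1, 0.4, 5.4]
ee_pos: [0.542, -0.0791, 0.1021]
ft_force: [-0.1, 1.5, 6.1]
```

```bash
cat >> h.py <<'E'
def sink(im,ref='s11.npy',O0=np.array([.5848,-.0740,.3415])):
    """carrier/hook block displacement from the side view by template match: block in the reference picture"""
    r=cv2.cvtColor(np.load(ref),cv2.COLOR_RGB2GRAY); g=cv2.cvtColor(im,cv2.COLOR_RGB2GRAY); k=8; out=[]
    c=get_calibration('side'); a=proj(O0-[.008,0,.055],c)[0]; b=proj(O0-[.008,0,.065],c)[0]
    for (u0,v0,w,h) in [(246,182,22,20),(255,168,17,22),(247,150,15,15)]:
        t=cv2.resize(r[v0:v0+h,u0:u0+w],None,fx=k,fy=k,interpolation=cv2.INTER_CUBIC)
        s=cv2.resize(g[v0-4:v0+h+24,u0-4:u0+w+4],None,fx=k,fy=k,interpolation=cv2.INTER_CUBIC)
        m=cv2.matchTemplate(s,t,cv2.TM_CCOEFF_NORMED); _,q,_,l=cv2.minMaxLoc(m)
        out.append((round(l[0]/k-4,2),round(l[1]/k-4,2),round((l[1]/k-4)/(b[1]-a[1])*10,1),round(q,2)))
    return out
E
python3 - <<'E'
from h import *
im=camera('side'); stt(); print("du dv mm q (block, end collar, other collar)",sink(im))
F=[]
for i in range(6): camera('top'); F.append(read_state()['ft_force'])
print(np.mean(F,0),np.std(F,0))
crop(im,220,140,80,125,6,'pics/s21.png')
E
```

```text
t 21.75 tcp [ 0.5421 -0.0791  0.1022] g [ 0.5381 -0.0793  0.1208] F [ 0.19 -0.47  6.87] w 0.0193 
x [ 0.208  0.012 -0.978] y [-0.056  0.998  0.   ] q [ 0.4   0.15 -0.34  1.98  0.03  0.82  1.68]
du dv mm q (block, end collar, other collar) [(0.5, 7.0, np.float64(20.2), 0.96), (0.12, 7.75, np.float64(22.4), 0.97), (0.25, 7.38, np.float64(21.3), 0.94)]
[-0.39053748 -0.2719575   5.92155581] [0.3227531  0.43944635 0.50157827]
```

View pics/s21.png

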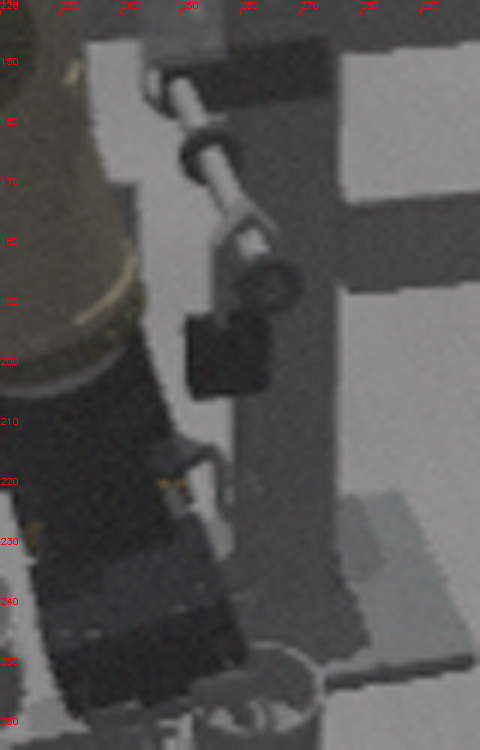

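```bash
cat > f.py <<'E'
from h import *
F=[]
for i in range(3): im=camera('side'); F.append(read_state()['ft_force'])
st=read_state(); print("t %.2f z %.4f F"%(st['time'],st['ee_pos'][2]),np.round(np.mean(F,0),2),sink(im)[:2])
E
for i in 1 2; do python3 -m inch '[[[0,0,-0.01,0,0,0,1],[0,0,-0.02,0,0,0,1],[0,0,-0.02,0,0,0,1]]]' >/dev/null; python3 f.py; done
python3 - <<'E'
from h import *
Sc=get_calibration('side'); im=camera('side')
im,B=dip_overlay(im,Sc,.056); print(B)
crop(im,220,140,80,125,6,'pics/s22.png')
E
```

```text
t 22.50 z 0.1000 F [ 0.26 -0.13  6.98] [(0.5, 7.62, np.float64(22.0), 0.96), (0.12, 8.25, np.float64(23.8), 0.98)]
t 22.95 z 0.0978 F [0.09 0.13 7.92] [(0.5, 8.25, np.float64(23.8), 0.96), (0.12, 8.88, np.float64(25.6), 0.97)]
[ 0.58560836 -0.07672021  0.20349898]
```

View pics/s22.png

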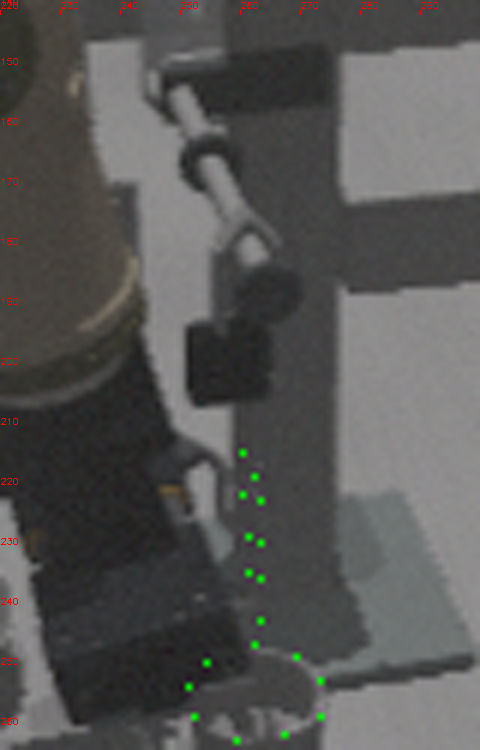

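Force is rising without the bar moving relative to the hook, so I'm stopping here to look closely.

Run:
```python
from h import *
im=np.mean([camera('side').astype(float) for _ in range(3)],0)
c=np.clip((im-20)*255/110,0,255).astype(np.uint8)
crop(c,225,190,55,65,11,'pics/s23.png')
cv2.imwrite('pics/w23.png',cv2.resize(camera('wrist')[:,:,::-1],(800,600)))
t=camera('top'); crop(t,230,150,90,70,8,'pics/t23.png')
```

```text
(no output)
```

View pics/s23.png

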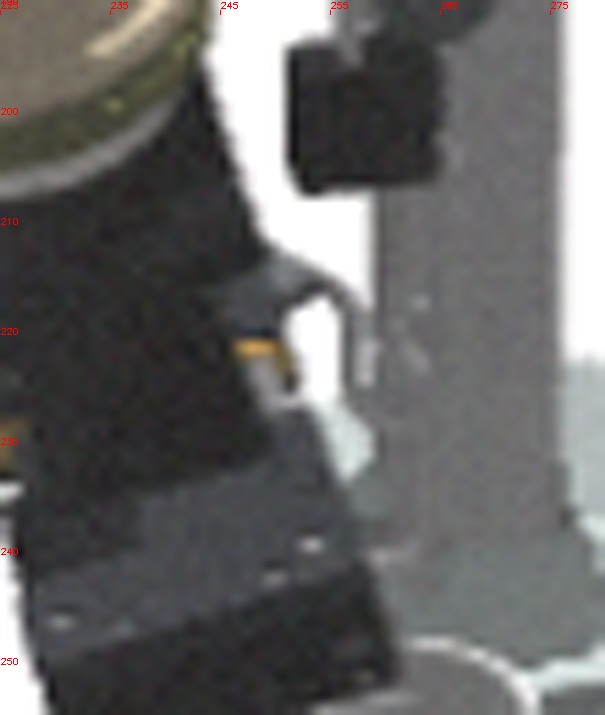

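View pics/w23.png

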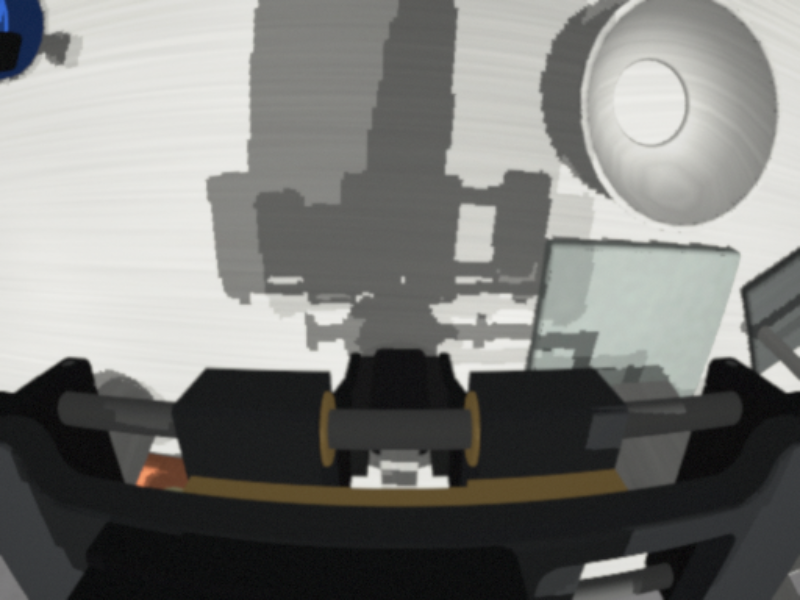

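View pics/t23.png

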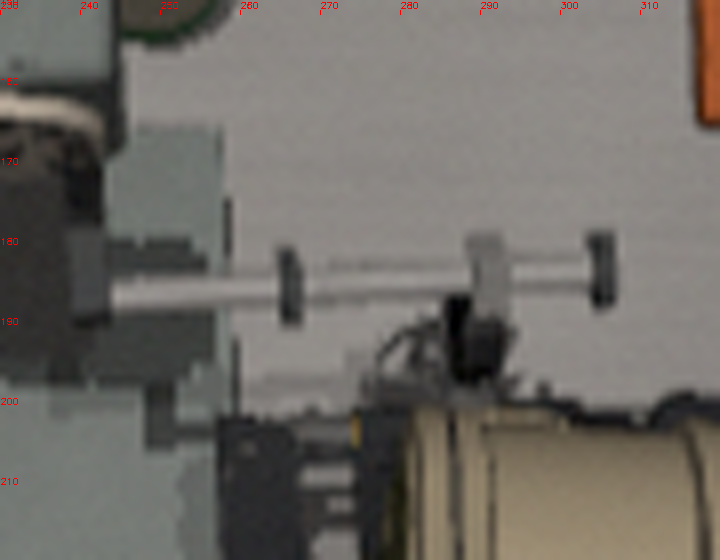

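Run:
```python
import cv2
a=cv2.imread('pics/s7.png')[470:600,210:390]; b=cv2.imread('pics/s4.png')[420:500,310:390]
a=cv2.resize(a,(540,390),interpolation=cv2.INTER_CUBIC); b=cv2.resize(b,None,fx=390/80,fy=390/80,interpolation=cv2.INTER_CUBIC)[:,:250]
import numpy as np
o=np.hstack([a,b]); o=cv2.convertScaleAbs(o,alpha=1.8,beta=-60); cv2.imwrite('pics/z.png',o)
```

```text
(no output)
```

View pics/z.png

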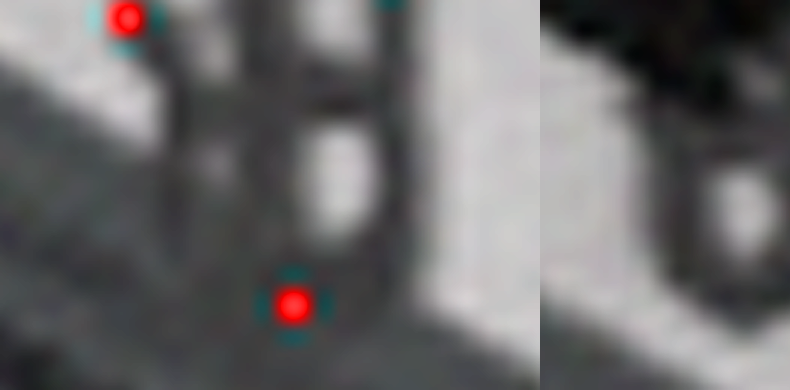

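I see no contact between hand and hook. The latch looks thicker, so probably hinged, at the spine (+x) side, and pressing further toward -x should take less force. I'll back off, shift 4 mm to -x and press again.

```bash
python3 -m inch '[[[0,0,0.06,0,0,0,1],[0,0,0.12,0,0,0,1],[0,0,0.18,0,0,0,1],[0,0,0.24,0,0,0,1],[0,0,0.27,0,0,0,1],[-0.02,0,0.27,0,0,0,1],[-0.035,0,0.27,0,0,0,1],[-0.035,0,0.27,0,0,0,1]]]';python3 f.py; python3 -m inch '[[[0,0,-0.03,0,0,0,1],[0,0,-0.06,0,0,0,1],[0,0,-0.09,0,0,0,1],[0,0,-0.12,0,0,0,1],[0,0,-0.12,0,0,0,1]]]'>/dev/null; python3 f.py
```

```text
time: 24.05
ee_pos: [0.5367, -0.0791, 0.1288]
eef_rot: [-0.017, 0.63, 0.022, 0.776]
ft_force: [-0.2, -0.3, -2.1]
width: 0.0198
t 24.20 z 0.1291 F [ 0.01  0.29 -1.93] [(0.25, 0.0, np.float64(0.0), 0.99), (0.12, 0.0, np.float64(0.0), 0.98)]
t 24.85 z 0.1152 F [-0.19 -0.34  1.15] [(0.25, 2.75, np.float64(7.9), 0.99), (0.12, 3.0, np.float64(8.7), 0.98)]
```

```bash
for i in 1 2 3; do python3 -m inch '[[[0,0,-0.015,0,0,0,1],[0,0,-0.03,0,0,0,1],[0,0,-0.03,0,0,0,1]]]' >/dev/null; python3 f.py; done
```

```text
t 25.30 z 0.1115 F [-0.2  -0.47  2.08] [(0.12, 3.5, np.float64(10.1), 0.99), (0.12, 3.75, np.float64(10.8), 0.98)]
t 25.75 z 0.1078 F [0.23 0.   2.97] [(0.12, 4.25, np.float64(12.3), 0.99), (0.12, 4.5, np.float64(13.0), 0.97)]
t 26.20 z 0.1040 F [0.03 0.09 2.57] [(0.5, 3.88, np.float64(11.2), 0.99), (0.12, 4.0, np.float64(11.5), 0.97)]
```

The latch is now giving way: the bar has gone about 11 mm down relative to the hook at about 5 N.

```bash
for i in 1 2; do python3 -m inch '[[[0,0,-0.015,0,0,0,1],[0,0,-0.025,0,0,0,1],[0,0,-0.025,0,0,0,1]]]' >/dev/null; python3 f.py; done
```

```text
t 26.65 z 0.1011 F [ 0.24 -0.49  2.2 ] [(0.5, 3.75, np.float64(10.8), 0.99), (0.12, 3.88, np.float64(11.2), 0.97)]
t 27.10 z 0.0979 F [ 0.03 -0.07 -0.93] [(0.0, 0.88, np.float64(2.5), 1.0), (0.0, 1.0, np.float64(2.9), 0.99)]
```

```bash
python3 -m inch '[[[0,0,-0.012,0,0,0,1],[0,0,-0.023,0,0,0,1],[0,0,-0.023,0,0,0,1]]]' >/dev/null; python3 f.py
python3 - <<'E'
from h import *
im=np.mean([camera('side').astype(float) for _ in range(3)],0)
c=np.clip((im-20)*255/110,0,255).astype(np.uint8)
crop(c,225,180,55,75,10,'pics/s24.png')
E
```

```text
t 27.55 z 0.0955 F [ 0.05 -0.24 -0.44] [(0.0, 1.75, np.float64(5.1), 0.99), (0.0, 1.75, np.float64(5.1), 0.96)]
```

View pics/s24.png

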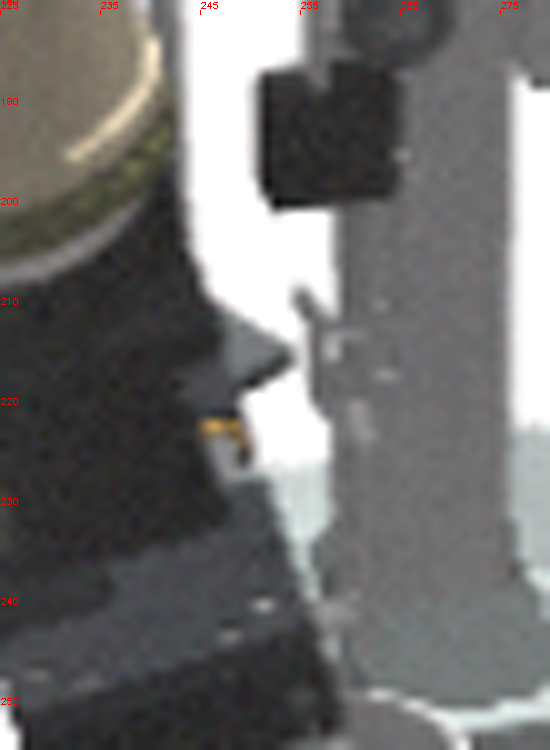

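```bash
python3 -m inch '[[[0,0,0,0,0,0,0.75],[0,0,0,0,0,0,0.72],[0,0,0,0,0,0,0.68],[0,0,0,0,0,0,0.62],[0,0,0,0,0,0,0.56],[0,0,0,0,0,0,0.5],[0,0,0,0,0,0,0.5],[0,0,0,0,0,0,0.5]]]'; python3 f.py
python3 - <<'E'
from h import *
cv2.imwrite('pics/w25.png',cv2.resize(camera('wrist')[:,:,::-1],(800,600)))
crop(camera('side'),215,140,80,125,6,'pics/s25.png')
E
```

```text
time: 28.5
ee_pos: [0.5374, -0.0791, 0.0954]
eef_rot: [-0.017, 0.629, 0.022, 0.777]
ft_force: [0.4, 0.1, 0.7]
width: 0.0427
t 28.65 z 0.0954 F [-0.    0.5   0.62] [(0.12, 1.62, np.float64(4.7), 0.99), (0.0, 1.62, np.float64(4.7), 0.97)]
```

View pics/w25.png

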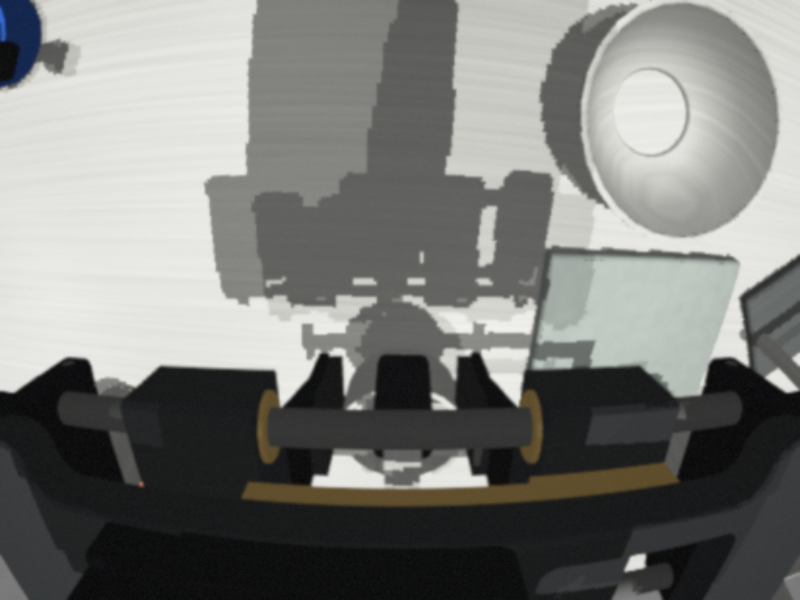

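View pics/s25.png

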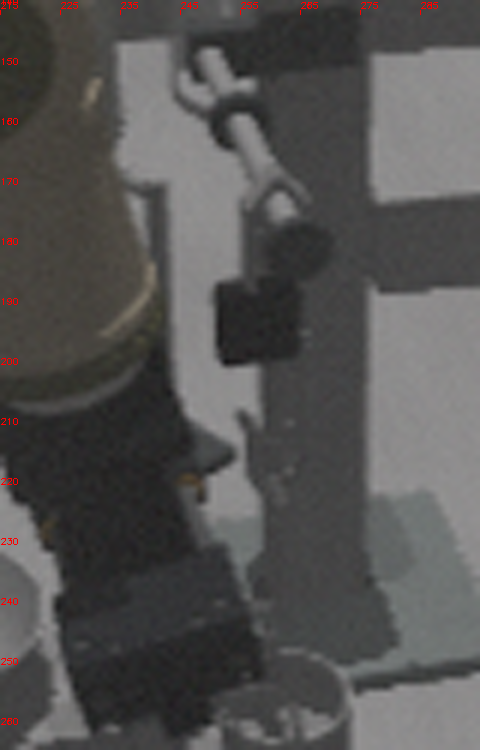

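```bash
python3 -m inch '[[[-0.04,0,0,0,0,0,0.5],[-0.1,0,0.02,0,0,0,0.5],[-0.2,-0.01,0.04,0,0,0,0.5],[-0.35,-0.02,0.06,0,0,0,0.5],[-0.5,-0.03,0.1,0,0,0,0.5],[-0.65,-0.04,0.2,0,0,0,0.5],[-0.7,-0.1,0.4,0,0,0,0.5],[-0.7,-0.2,0.6,0,0,0,0.5],[-0.7,-0.3,0.8,0,0,0,0.5],[-0.7,-0.3,0.8,0,0,0,0.5]]]'; python3 f.py
python3 - <<'E'
from h import *
im=camera('side'); 
crop(np.clip((im.astype(float)-15)*255/150,0,255).astype(np.uint8),225,135,60,125,6,'pics/s26.png')
crop(camera('top'),240,160,80,60,8,'pics/t26.png')
cv2.imwrite('pics/w26.png',cv2.resize(camera('wrist')[:,:,::-1],(800,600)))
E
```

```text
time: 29.75
ee_pos: [0.4542, -0.1169, 0.1949]
eef_rot: [-0.018, 0.627, 0.02, 0.778]
ft_force: [0.6, -0.1, -0.2]
width: 0.0434
t 29.90 z 0.1909 F [-0.15  0.11 -0.67] [(0.12, 1.62, np.float64(4.7), 0.99), (0.0, 1.62, np.float64(4.7), 0.97)]
```

View pics/s26.png

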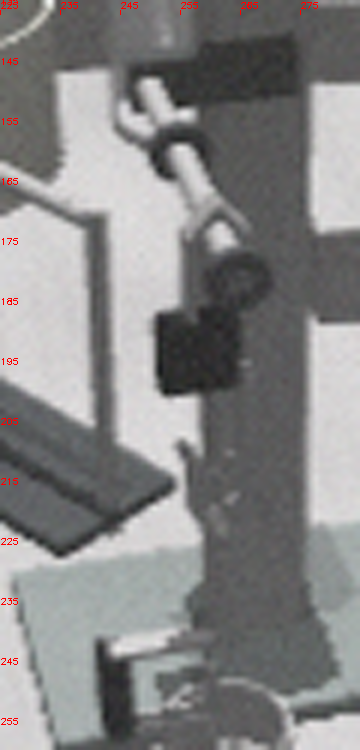

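View pics/t26.png

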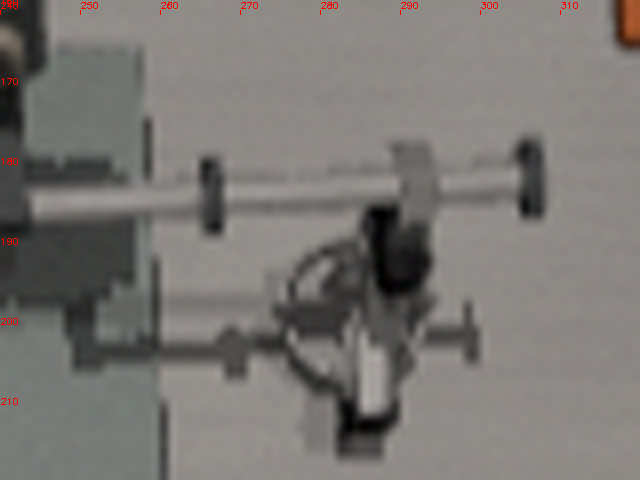

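View pics/w26.png

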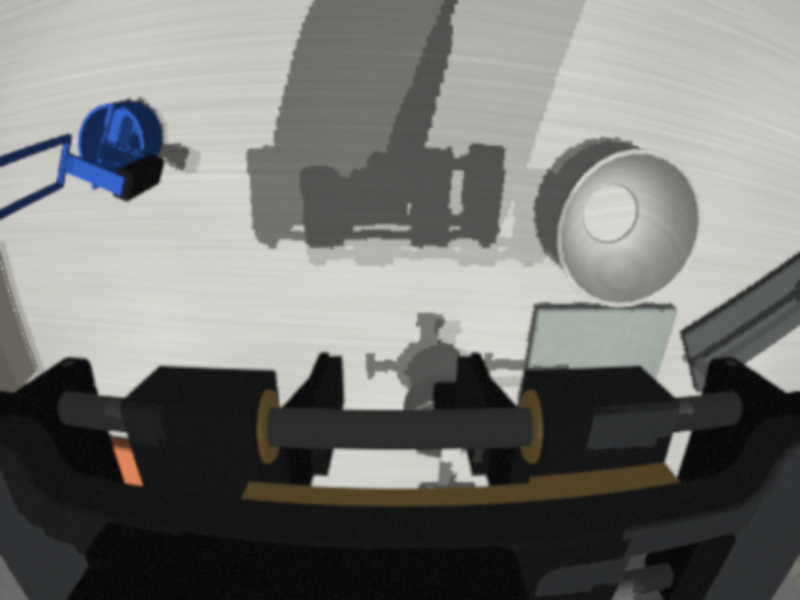

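```bash
python3 -m inch '[[[0,-0.2,0.2,0,0,0,0.5],[0,-0.4,0.4,0,0,0,0.5],[0,-0.5,0.5,0,0,0,0.5],[0,-0.5,0.5,0,0,0,0.5],[0,-0.5,0.5,0,0,0,0.5],[0,-0.5,0.5,0,0,0,0.5],[0,-0.5,0.5,0,0,0,0.5],[0,-0.5,0.5,0,0,0,0.5],[0,-0.5,0.5,0,0,0,0.5],[0,-0.5,0.5,0,0,0,0.5]]]'; python3 f.py;  python3 - <<'E'
from h import *
c=get_calibration('side')
def grab(): return camera('side')
a=grab(); 
for _ in range(14): camera('top')
b=grab(); d=np.abs(a.astype(int)-b)[130:270,220:300].max(2); print("motion max/mean diff",d.max(),d.mean())
O=np.array([.5848,-.074,.3368]); Rm=R.from_euler('z',.056); B=O+[0,0,-.135]
P=[(0,y,z) for y in(-.016,.016) for z in(-.066,0)]+[(.031*np.cos(t),.031*np.sin(t),-.121) for t in np.linspace(0,6.28,14)]+[(-.048+i*.007,j*.01,-.089+k*.023) for i in(-1,1) for j in(-1,1) for k in(-1,1)]
b=drawhook(b,c,O,.057)
for p in proj(B+Rm.apply(P),c):
    u,v=np.round(p).astype(int); b[v,u]=(0,255,0)
crop(np.clip((b.astype(float)-15)*255/150,0,255).astype(np.uint8),225,140,70,130,6,'pics/s27.png')
cv2.imwrite('pics/side27.png',cv2.resize(camera('side')[:,:,::-1],(800,600)))
E
```

```text
time: 31.05
ee_pos: [0.4534, -0.1749, 0.2513]
eef_rot: [-0.017, 0.629, 0.022, 0.777]
ft_force: [-0.8, -1.0, 0.7]
width: 0.0439
t 31.20 z 0.2514 F [-0.07  0.42  0.09] [(0.12, 1.62, np.float64(4.7), 0.99), (0.0, 1.62, np.float64(4.7), 0.97)]
motion max/mean diff 11 2.7382142857142857
```

View pics/s27.png

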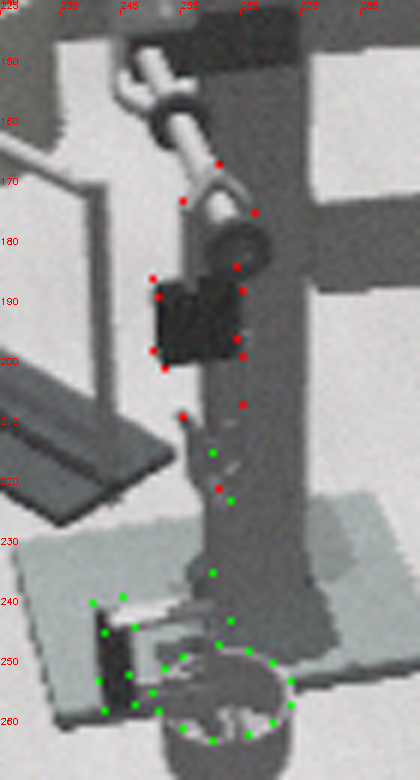

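View pics/side27.png

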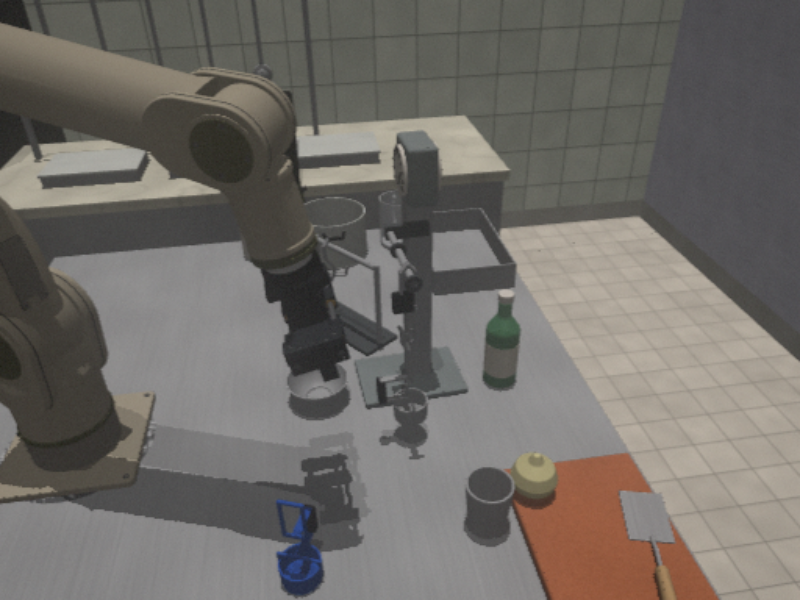

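The overlay for a bar in the cradle matches the dipper. Nothing has moved over 0.7 s, and the gripper is clear. Handing in.

```bash
python3 -c "
from bench import *
print(close_job())"
```

```text
the job is handed in; nothing more can be done
None
```

The snap hook hangs on the scale bar between the collars. The dipper hangs from it with its loop bar in the hook's lower loop. I handed the job in at about 32 s.

- **First press failed:** At about 10 N of press (about 11.5 N on the scale, under the 14 N limit), the latch barely opened. I stopped, backed off and moved the bar 4 mm toward -x.
- **Second press worked:** The latch gave way at about 5 N. The bar then dropped about 25 mm into the loop, and the force fell away.
- **Final checks:** The chain hangs free and still; two pictures 0.7 s apart showed only noise. The bar is about 5 mm lower than with the hook alone, which fits the dipper's weight. The dipper's height in the side view matches its bar lying at the bottom of the loop, and the gripper is open and well clear.
- **Not confirmed directly:** The shut latch was never clear in a picture. I infer it from the force drop and the dipper's height. In the last side view the blue look-alike, beaker, onion, oil and bowl looked unmoved; the S-hook was mostly hidden by the arm, so I didn't recheck it.

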